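# Sweep, count off and weigh the scrap-gold buttons

## Task

With the scraper block held down on the counting tray, sweep every round gold button into the tray's trough, keeping the oblong links out of it and never gripping or pressing a button with the fingers; then shut the trough's lid, and only then lift the tray and pour the buttons into the funnel so that they all land in the scale's pan. The oblong plated links belong to the customer: put them in the square wooden dish (these may be picked up). Finish with the tray flat on the counter, its lid shut, and the scraper standing on its black mat, and leave the other small things on the counter alone.

Things in the scene. Friction and masses are not known exactly. Their poses are not given: they have to be found in the camera images.
- tray: stainless counting tray like a pill counter, 170 mm (its x) by 174 mm (its y), 0.4 kg, loose on the counter. Origin: centre of its underside; x points from the trough (robot side) to the far wall, y from the spout end to the black grip, z up. Polished: pieces slide on it from about 17 degrees of tilt. None while the fingers hold it
- tray_deck (a point): middle of the tray's flat deck, 24 mm above the underside at tray x +20, y 0. Deck: tray x -42 to +82, y -84 to +84 mm; 3 mm walls rise 10 mm above it at x = +82 and at both ends; the +y end wall has a pouring gap from x +35 to +82 mm. No wall between deck and trough
- tray_grip (a point): middle of the tray's upright black grip at the height to take it: a plate 60 mm along the tray's x, 12 mm thick along the tray's y, reaching from 10 to 72 mm above the tray's underside; this point is 56 mm above the underside, at tray x -5, y +93 mm
- tray_spout (a point): middle of the trough floor at the very tip of the open spout, 4 mm above the underside at tray x -62, y -117 mm. The trough runs along tray x -82 to -42 mm, 40 mm wide, floor 20 mm below the deck, outer wall as high as the deck; closed at its +y end, it runs out at -y through this spout, which starts at tray y -87 mm
- tray_lid (a joint): hinge angle of the clear trough lid (45 by 168 mm, 2.5 mm thick): 0 = shut over the trough, level with the deck; 1.57 = upright; stop at 2.05. Hinge: along the trough's outer wall top (tray x -85, 25 mm above the underside). It starts open, leaning outwards against its stop, moves freely and falls shut once pushed past upright
- scraper: scraper block standing upright on its mat: white plastic foot 22 mm (its x) by 60 mm (its y) by 22 mm high, with a wooden handle above it 16 mm (x) by 44 mm (y), up to 71 mm above the foot's underside; about 0.25 kg. Origin: centre of its underside, z up. None while the fingers hold it
- pad: thin black rubber mat, stuck flat on the counter, 85 mm (x) by 110 mm (y), under 1 mm thick, where the scraper belongs; origin: centre of its underside
- dish: the customer's dish: low square dark wooden dish, loose, 110 by 110 mm outside, 22 mm high, walls and floor 4 to 5 mm; origin: centre of its underside
- pan (a point): centre of the inner floor of the scale's round steel pan (inner radius about 47 mm at the floor, 59 mm at the rim, 21 mm deep); 44 mm above the counter; fixed on the scale, beneath the funnel
- funnel_mouth (a point): centre of the funnel's rim circle: wide steel funnel, rim radius 85 mm, 162 mm above the counter, 45 degree cone to an outlet of 23 mm inner radius 92 mm above the counter, over the pan; fixed. Its ring stand's rod (12 mm thick, up to 225 mm high) stands 125 mm from here on the side away from the tray (-y)
- button1: round gold button: disc 16 mm across, 7 mm thick, 15 g, lying flat on the tray's deck at the start; origin: centre of its underside; may be absent
- button2: round gold button: disc 16 mm across, 7 mm thick, 15 g, lying flat on the tray's deck at the start; origin: centre of its underside; may be absent
- button3: round gold button: disc 16 mm across, 7 mm thick, 15 g, lying flat on the tray's deck at the start; origin: centre of its underside; may be absent
- button4: round gold button: disc 16 mm across, 7 mm thick, 15 g, lying flat on the tray's deck at the start; origin: centre of its underside; may be absent
- button5: round gold button: disc 16 mm across, 7 mm thick, 15 g, lying flat on the tray's deck at the start; origin: centre of its underside; may be absent
- button6: round gold button: disc 16 mm across, 7 mm thick, 15 g, lying flat on the tray's deck at the start; origin: centre of its underside; may be absent
- link1: oblong gold-plated bracelet link: bar 10 mm (its x) by 24 mm (its y) by 7 mm high, 12 g, lying on the tray's deck at the start; origin: centre of its underside; may be absent
- link2: oblong gold-plated bracelet link: bar 10 mm (its x) by 24 mm (its y) by 7 mm high, 12 g, lying on the tray's deck at the start; origin: centre of its underside; may be absent
- link3: oblong gold-plated bracelet link: bar 10 mm (its x) by 24 mm (its y) by 7 mm high, 12 g, lying on the tray's deck at the start; origin: centre of its underside; may be absent
- link4: oblong gold-plated bracelet link: bar 10 mm (its x) by 24 mm (its y) by 7 mm high, 12 g, lying on the tray's deck at the start; origin: centre of its underside; may be absent
- locket: dented round gold locket, 26 mm across, 8 mm thick; a bystander on the counter, to be left alone; origin: centre of its underside
- thimble: silver thimble, 20 mm across, 22 mm high; a bystander on the counter, to be left alone; origin: centre of its underside
- bangle: bent gold bangle, about 70 mm across, lying flat, 7 mm thick; a bystander on the counter, to be left alone; origin: centre of its underside
- vial: corked glass vial, 24 mm across, 56 mm high, standing; a bystander on the counter, to be left alone; origin: centre of its underside
Not all that is in view belongs to the job. There is more than one size of the scraper; the job needs the larger.

How it is judged (in metres and radians):
On the way, in this order (a step that is already met when the one before it is completed fails the run):
1. the scraper is brought down onto the tray's deck (x of scraper in the frame of tray between -0.06 and 0.085 m and y of scraper in the frame of tray between -0.085 and 0.085 m and z of scraper in the frame of tray between 0.018 and 0.031 m), for 0.1 s.
2. every button lies in the trough, and no link does (x of button1 in the frame of tray between -0.088 and -0.036 m and y of button1 in the frame of tray between -0.106 and 0.086 m and z of button1 in the frame of tray between -0.002 and 0.0235 m and x of button2 in the frame of tray between -0.088 and -0.036 m and y of button2 in the frame of tray between -0.106 and 0.086 m and z of button2 in the frame of tray between -0.002 and 0.0235 m and x of button3 in the frame of tray between -0.088 and -0.036 m and y of button3 in the frame of tray between -0.106 and 0.086 m and z of button3 in the frame of tray between -0.002 and 0.0235 m and x of button4 in the frame of tray between -0.088 and -0.036 m and y of button4 in the frame of tray between -0.106 and 0.086 m and z of button4 in the frame of tray between -0.002 and 0.0235 m and x of button5 in the frame of tray between -0.088 and -0.036 m and y of button5 in the frame of tray between -0.106 and 0.086 m and z of button5 in the frame of tray between -0.002 and 0.0235 m and x of button6 in the frame of tray between -0.088 and -0.036 m and y of button6 in the frame of tray between -0.106 and 0.086 m and z of button6 in the frame of tray between -0.002 and 0.0235 m and not (x of link1 in the frame of tray between -0.088 and -0.036 m and y of link1 in the frame of tray between -0.106 and 0.086 m and z of link1 in the frame of tray between -0.002 and 0.0235 m) and not (x of link2 in the frame of tray between -0.088 and -0.036 m and y of link2 in the frame of tray between -0.106 and 0.086 m and z of link2 in the frame of tray between -0.002 and 0.0235 m) and not (x of link3 in the frame of tray between -0.088 and -0.036 m and y of link3 in the frame of tray between -0.106 and 0.086 m and z of link3 in the frame of tray between -0.002 and 0.0235 m) and not (x of link4 in the frame of tray between -0.088 and -0.036 m and y of link4 in the frame of tray between -0.106 and 0.086 m and z of link4 in the frame of tray between -0.002 and 0.0235 m)), for 0.2 s.
3. the lid is shut over the buttons in the trough (all of step 2 and value of joint tray_lid below 0.08 rad), for 0.2 s.
4. all buttons lie in the scale's pan, and no link does (horizontal distance between each of button1, button2, button3, button4, button5, button6 and pan below 0.058 m and z of button1 in the frame of pan between -0.004 and 0.035 m and z of button2 in the frame of pan between -0.004 and 0.035 m and z of button3 in the frame of pan between -0.004 and 0.035 m and z of button4 in the frame of pan between -0.004 and 0.035 m and z of button5 in the frame of pan between -0.004 and 0.035 m and z of button6 in the frame of pan between -0.004 and 0.035 m and not (horizontal distance between link1 and pan below 0.058 m and z of link1 in the frame of pan between -0.004 and 0.035 m) and not (horizontal distance between link2 and pan below 0.058 m and z of link2 in the frame of pan between -0.004 and 0.035 m) and not (horizontal distance between link3 and pan below 0.058 m and z of link3 in the frame of pan between -0.004 and 0.035 m) and not (horizontal distance between link4 and pan below 0.058 m and z of link4 in the frame of pan between -0.004 and 0.035 m)), for 0.2 s.
At the end, for the whole second after the job is handed in: every button in the scale's pan, every link in the customer's dish, the tray flat on the counter (within 3 degrees, 6 mm) with its lid shut (below 0.1 rad), the scraper standing upright with its middle over its mat, all at rest (horizontal distance between each of button1, button2, button3, button4, button5, button6 and pan below 0.058 m and z of button1 in the frame of pan between -0.004 and 0.035 m and z of button2 in the frame of pan between -0.004 and 0.035 m and z of button3 in the frame of pan between -0.004 and 0.035 m and z of button4 in the frame of pan between -0.004 and 0.035 m and z of button5 in the frame of pan between -0.004 and 0.035 m and z of button6 in the frame of pan between -0.004 and 0.035 m and x of link1 in the frame of dish between -0.053 and 0.053 m and y of link1 in the frame of dish between -0.053 and 0.053 m and z of link1 in the frame of dish between 0 and 0.026 m and x of link2 in the frame of dish between -0.053 and 0.053 m and y of link2 in the frame of dish between -0.053 and 0.053 m and z of link2 in the frame of dish between 0 and 0.026 m and x of link3 in the frame of dish between -0.053 and 0.053 m and y of link3 in the frame of dish between -0.053 and 0.053 m and z of link3 in the frame of dish between 0 and 0.026 m and x of link4 in the frame of dish between -0.053 and 0.053 m and y of link4 in the frame of dish between -0.053 and 0.053 m and z of link4 in the frame of dish between 0 and 0.026 m and angle between tray's own z axis and vertical below 0.05 rad and height (world z) of each of tray, scraper below 0.006 m and linear speed of each of tray, scraper below 0.02 m/s and value of joint tray_lid below 0.1 rad and angle between scraper's own z axis and vertical below 0.1 rad and x of scraper in the frame of pad between -0.0425 and 0.0425 m and y of scraper in the frame of pad between -0.055 and 0.055 m); the robot touches nothing.
It fails at once if a gold button is gripped or pressed with the fingers (more than 3 N) (contact force between the fingers and button1 above 3 N or contact force between the fingers and button2 above 3 N or contact force between the fingers and button3 above 3 N or contact force between the fingers and button4 above 3 N or contact force between the fingers and button5 above 3 N or contact force between the fingers and button6 above 3 N).
It fails at once if a bystander on the counter is moved more than 4 cm (distance of any of locket, thimble, bangle, vial from where it was at the start of the episode above 0.04 m).
Of button1, button2, button3, button4, button5, button6 only 4 to 6 are there at a start; the rules pass over those that are not, and their reading is None.
Of link1, link2, link3, link4 only 2 to 4 are there at a start; the rules pass over those that are not, and their reading is None.
At some moment in a run one of scraper, dish may be knocked a few centimetres aside while the robot is not near it.
It also fails if it takes over 210 s, if anything falls off the work surface, if the arm or the gripper's body presses on something with over 40 N, if the wrist force passes 120 N, or if a joint passes its speed limit or range.

## Robot

A 7-joint arm with a two-finger parallel gripper is mounted at the origin on the work surface. World frame = base frame: x ahead of the robot, y to its left, z up, the work surface at z = 0. Lengths are in m, angles in degrees, forces in N, time in s.
With the tool pointing down it reaches from about 0.425 to 0.95 m from the base axis. Payload 4.7 kg.
Tool frame: the origin (TCP) lies between the finger pads; the fingertips stand 22 mm ahead of it and the grasp point (between the pads) lies 3 mm ahead of it; z points along the fingers, y is the direction in which the jaws open and shut (so a half turn about z gives the same grasp; the last joint's range is limited). The gripper opens to 85 mm and grips with 20 to 120 N. Pads are 22 mm wide; open, the fingers measure 114 mm over their backs; the gripper's body (76 mm by 85 mm) begins 54 mm behind the grasp point. The pads swing forward as they close: fully open they stand 13 mm farther back than shut.
Start: joints at [74.089, 26.849, -2.785, 87.806, 1.381, 65.374, -4.715], TCP at [0.166, -0.654, 0.253] pointing down, gripper open.
Joint ranges: [-148.3, 148.3], [-19.14, 114.17], [-79.39, 73.82], [5.75, 140.21], [-59.74, 239.74], [12.07, 113.84], [-152.46, 152.46]. Speed limits (degrees/s): [147.25, 147.25, 180, 180, 180, 180, 180].

## Interface

Orientations are given as a 3x3 rotation matrix whose columns are the frame's x, y, z axes.
In Python, from cell import env gives the robot as it stands.
- The arm moves only by the tool apply_moves, never from a script. Its argument "moves" is one flat list of numbers, 4 for each row, row after row: the shift along the tool's x, y, z scaled (see below), then the turn about the tool's z scaled (see below). A call has 1 to 12 rows; each row is the pose to reach, as a shift and turn from the pose commanded when the call began, along the tool's axes at that moment; what a row does not reach only later rows make up. The controller multiplies each number of a shift by 1 m and each number of a turn by 1.5 rad. A row lasts 1/8 s, in which the tool goes at most 62.5 mm and 10.7 degrees, less where a joint would pass 70% of its speed; a pose out of reach is approached as far as the arm can. A call with a number of a shift or a turn outside -1 to 1 is refused whole. A call with a gripper value outside its range is refused whole. "gripper" is the gripper's target within -1 to 1 (fully open at 1, half-way at 0, shut at -1), set as the call begins (left out, the last holds). The fingers move at their own pace and stop on an object; "newtons" is the grip in N (left out, the last holds). Time passes only in rows, so rows that repeat a pose let the fingers close. It gives the time, the measured TCP pose, the force and the opening at its end, in the units of the state.
- env.get_state(): the state, without advancing time (a new reading comes with each control period).
- env.grab_frame(name): name is "side" or "top" or "wrist"; returns a dict with "frame" (480x640x3 uint8, red, green, blue), "fx", "fy", "cx", "cy" (pixels), "pose" (4x4, takes a point from camera to world coordinates). Camera axes: x right, y up, looking along -z (the intrinsics and any distortion apply to the point x, -y, -z); pixel columns grow to the right and rows downward; lengths in m; the calibration is good to about 2 mm. A picture is of the moment at which its call begins. There is no depth.
- env.sign_off(): hands the job in, once; it reports no verdict.
Trained networks look in the newest picture that a camera, given by its name, has taken for a name from the list of things; names that differ only in an ending like _2 or _b are one class to them, and where a whole thing is asked for, a point or a joint stands for the part that bears it (a point fixed in the world has none). Each returns a list of dicts, best first, with "confidence" (0 to 1); they miss things now and then, are a little off and sometimes report something else, mostly with a low value. They report only what shows in the picture. A call takes as long as a camera call. They do not tell look-alikes from the thing itself.
- env.find_in(target, camera): "extent" ([left, top, right, bottom] in pixels, round what is visible of it).
- env.masks_of(target, camera): "mask" (480x640 bool, what is visible of it) and "extent" ([left, top, right, bottom] in pixels, round what is visible of it).
- env.mark_of(target, camera): "uv" ([column, row] in pixels: a listed point, or the origin of a listed thing).
The state is a dict: "time_s": time; "joint_pos": joint angles; "qd": joint speeds; "joint_torque": joint torques, N m; "eef_pos": TCP position; "tool_rot": TCP orientation; "contact_force": force on the tool from outside, world axes, zero at the start; "moment": the same for the moment, N m; "width": opening from 0.0 (shut) to 1.0 (fully open).
Only numpy, scipy, OpenCV 4.12 (cv2) and the standard library are available. Lean on these libraries where they do the work, as an engineer would, in place of code of your own. Each camera call takes 0.05 s, during which the arm holds its last target. There are 200 camera calls.

## Working session

There is one attempt and no reset: what is moved stays moved. The work goes in short steps, Python scripts to look and compute and a tool call to move; the robot and the scene stay as the last step left them, time stands still between calls to the robot, and variables do not carry over. Pictures are saved under pics/ and viewed, about 12 in all and at most 16, crops included, and the job is handed in when it is done.

Besides the shell and the picture viewer there is one more tool, called as name(argument=value, ...), one argument or row to a line, values as JSON. apply_moves: Moves the arm, as the interface text tells. Shifts and turns lie within -1 to 1; 1 stands for 1 m of shift or 1.5 rad of turn. Its arguments: {"type":"object","properties":{"moves":{"type":"array","items":{"type":"number"}},"gripper":{"type":"number"},"newtons":{"type":"number"}},"required":["moves"]}

```bash
ls; mkdir -p pics
cat > h.py <<'E'
from cell import env
import numpy as np, cv2
def grab(n,save=None):
    f=env.grab_frame(n)
    if save: cv2.imwrite('pics/'+save,f['frame'][:,:,::-1])
    return f
def ray(f,uv):
    u,v=uv; P=np.array(f['pose']); d=np.array([(u-f['cx'])/f['fx'],-(v-f['cy'])/f['fy'],-1.])
    return P[:3,3],P[:3,:3]@d
def at(f,uv,z):
    o,d=ray(f,uv); return o+d*(z-o[2])/d[2]
def proj(f,p):
    P=np.array(f['pose']); q=P[:3,:3].T@(np.array(p)-P[:3,3]); return np.array([f['cx']+f['fx']*q[0]/-q[2], f['cy']-f['fy']*q[1]/-q[2]])
E
python3 - <<'E'
from h import *
s=env.get_state()
for k in s: print(k,np.round(s[k],3).tolist())
f=grab('top','top0.png'); print({k:np.round(f[k],3).tolist() for k in f if k!='frame'})
for t,z in dict(tray_deck=.024,tray_grip=.056,tray_spout=.004,scraper=0,pad=0,dish=0,pan=.044,funnel_mouth=.162,locket=0,thimble=0,bangle=0,vial=0,button1=.024,link1=.024).items():
    for r in env.mark_of(t,'top')[:8]: print(t,np.round(r['uv'],1),round(r['confidence'],2),np.round(at(f,r['uv'],z),4))
f=grab('side','side0.png');print({k:np.round(f[k],3).tolist() for k in f if k!='frame'})
E
```

```text
pics
time_s 0.0
joint_pos [74.088, 26.895, -2.785, 87.874, 1.381, 65.375, -4.715]
qd [0.043, -0.031, -0.029, -0.048, -0.071, 0.077, -0.076]
joint_torque [0.001, -51.031, -0.047, -23.772, 0.011, 0.008, 0.0]
eef_pos [0.166, -0.654, 0.252]
tool_rot [[0.969, 0.246, -0.001], [0.246, -0.969, 0.002], [-0.0, -0.002, -1.0]]
contact_force [0.52, -0.091, -0.06]
moment [0.003, 0.005, 0.02]
width 0.999
{'fx': 481.119, 'fy': 481.119, 'cx': 315.608, 'cy': 238.5, 'pose': [[-0.004, 0.995, -0.104, 0.47], [-1.0, -0.004, -0.008, 0.03], [-0.009, 0.104, 0.995, 1.083], [0.0, 0.0, 0.0, 1.0]]}
tray_deck [256.2 246.6] 0.64 [0.5639 0.1709 0.024 ]
tray_grip [211.  254.2] 0.67 [0.5451 0.2635 0.056 ]
tray_grip [439.1 179. ] 0.67 [ 0.7066 -0.2294  0.056 ]
tray_spout [304.1 292.3] 0.77 [0.4629 0.0656 0.004 ]
scraper [369.2 254. ] 0.82 [ 0.5481 -0.0811  0.    ]
pad [372.1 257. ] 0.97 [ 0.5413 -0.0876  0.    ]
dish [165.  297.8] 0.74 [0.4517 0.3776 0.    ]
dish [371.2 256. ] 0.22 [ 0.5436 -0.0856  0.    ]
pan [465.4 283.7] 0.92 [ 0.4803 -0.2818  0.044 ]
funnel_mouth [484.  285.6] 0.91 [ 0.4754 -0.2815  0.162 ]
locket
[... 177 characters left out ...]
 [0.5659 0.1025 0.    ]
bangle [440.3 178. ] 0.64 [ 0.7218 -0.2464  0.    ]
vial [289.6 164.9] 0.69 [0.7544 0.0988 0.    ]
button1 [290.7 248.8] 0.62 [0.5586 0.0945 0.024 ]
button1 [253.7 263.9] 0.55 [0.5256 0.176  0.024 ]
button1 [271.3 263.7] 0.47 [0.5259 0.1372 0.024 ]
button1 [241.3 243.6] 0.45 [0.5707 0.204  0.024 ]
button1 [232.6 238.4] 0.41 [0.5823 0.2234 0.024 ]
link1 [285.3 266.9] 0.55 [0.5187 0.1063 0.024 ]
link1 [243.7 243.8] 0.4 [0.5702 0.1986 0.024 ]
link1 [226.5 265.6] 0.36 [0.5221 0.236  0.024 ]
{'fx': 556.35, 'fy': 556.35, 'cx': 320.151, 'cy': 241.081, 'pose': [[-0.931, 0.221, -0.289, 0.264], [-0.364, -0.535, 0.763, 0.851], [0.014, 0.816, 0.579, 0.738], [0.0, 0.0, 0.0, 1.0]]}
```

Run:
```python
import cv2
a=cv2.imread('pics/top0.png'); cv2.imwrite('pics/a.png',cv2.resize(a[150:350,130:530],None,fx=2,fy=2,interpolation=cv2.INTER_CUBIC))
```

```text
(no output)
```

View pics/a.png

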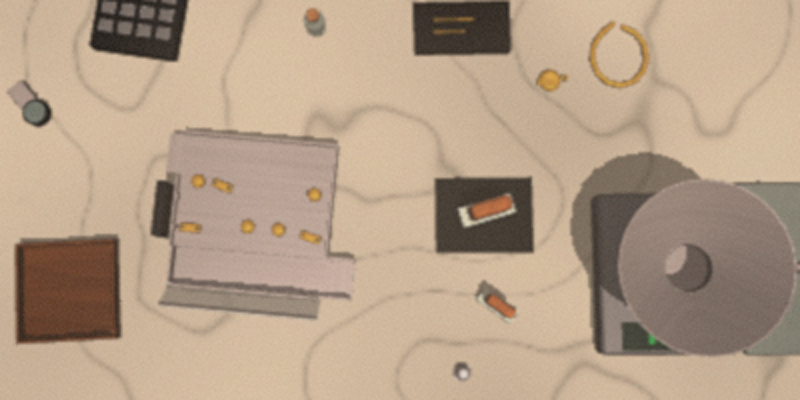

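View pics/side0.png

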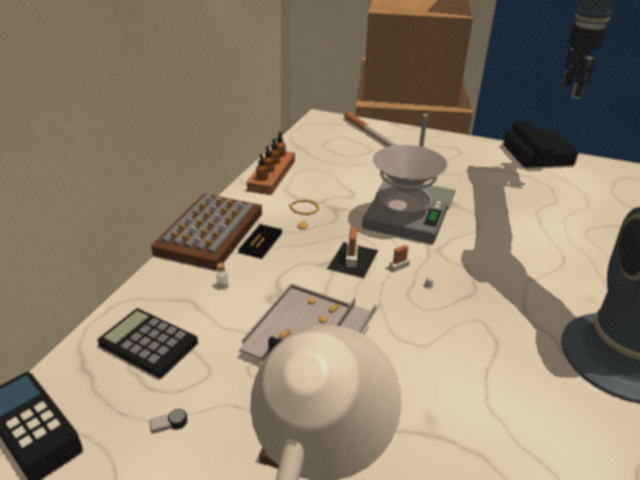

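The tray (crop x 165–350, y 130–315) holds 4 buttons, at crop pixels (198,181), (314,194), (247,227) and (278,229). It also holds 3 links, at (222,185), (188,228) and (310,237). The large scraper is on the mat, the dish is on the left and the funnel on the right. The side view agrees with this. Next I'll move over the tray for a closer look.

apply_moves(
  moves=[0.374,-0.116,-0.1,0.16,0.374,-0.116,-0.1,0.16,0.374,-0.116,-0.1,0.16,0.374,-0.116,-0.1,0.16,0.374,-0.116,-0.1,0.16,0.374,-0.116,-0.1,0.16,0.56,-0.687,-0.1,0.16,0.56,-0.687,-0.1,0.16,0.56,-0.687,-0.1,0.16,0.56,-0.687,-0.1,0.16,0.56,-0.687,-0.1,0.16,0.56,-0.687,-0.1,0.16],
  gripper=1,
)

```text
time_s: 2.3
eef_pos: [0.5147, -0.0895, 0.3509]
tool_rot: [[1.0, 0.009, 0.001], [0.009, -1.0, -0.0], [0.001, 0.0, -1.0]]
contact_force: [0.5, -0.3, -0.2]
width: 1.0
```

```bash
cat >> h.py <<'E'
def rel(p,yaw=None):
    """shift/turn numbers in tool axes; yaw = world angle (deg) of tool x axis"""
    s=env.get_state(); R=np.array(s['tool_rot']); e=np.array(s['eef_pos'])
    d=R.T@(np.array(p)-e); y0=np.degrees(np.arctan2(R[1,0],R[0,0])); 
    t=0 if yaw is None else -np.radians((yaw-y0+180)%360-180)/1.5
    return np.round([*d,t],4).tolist(), 'rows>=%d'%np.ceil(max(np.linalg.norm(d)/.0625,abs(np.degrees(t*1.5))/10.7))
E
python3 - <<'E'
from h import *
s=env.get_state(); print(s['eef_pos'],np.round(s['joint_pos'],1))
print(rel([.5,.15,.36],0))
E
```

```text
[ 0.5147217  -0.08948415  0.35090853] [ 20.6   9.2 -17.5  99.9   2.9  71.3 -87.2]
([-0.0126, -0.2396, -0.0092, 0.0057], 'rows>=4')
```

apply_moves(
  moves=[-0.01,-0.24,-0.01,-0.93,-0.01,-0.24,-0.01,-0.93,-0.01,-0.24,-0.01,-0.93,-0.01,-0.24,-0.01,-0.93,-0.01,-0.24,-0.01,-0.93,-0.01,-0.24,-0.01,-0.93,-0.01,-0.24,-0.01,-0.93,-0.01,-0.24,-0.01,-0.93,-0.01,-0.24,-0.01,-0.93,-0.01,-0.24,-0.01,-0.93],
)

```text
time_s: 3.55
eef_pos: [0.5027, 0.1484, 0.3605]
tool_rot: [[0.168, 0.986, 0.0], [0.986, -0.168, -0.0], [-0.0, 0.0, -1.0]]
contact_force: [-0.1, 0.3, 0.6]
width: 0.999
```

```bash
cat > look.py <<'E'
from h import *
import sys
def look(save):
    f=grab('wrist',save); s=env.get_state()
    print('eef',np.round(s['eef_pos'],4),np.round(s['joint_pos'],1))
    out={}
    for t,z in dict(tray_deck=.024,tray_grip=.056,tray_spout=.004,button1=.031,link1=.031,scraper=0,dish=0).items():
        if t in('button1','link1'):
            L=[]
            for r in env.masks_of(t,'wrist'):
                c,sz,a=cv2.minAreaRect(np.argwhere(r['mask'])[:,::-1].astype(np.float32))
                w=[at(f,p,z)[:2] for p in cv2.boxPoints((c,sz,a))]
                e=[w[1]-w[0],w[2]-w[1]]; k=int(np.linalg.norm(e[1])>np.linalg.norm(e[0]))
                print(t,np.round(c),round(r['confidence'],2),np.round(at(f,c,z)[:2],4),'size',np.round([np.linalg.norm(x)*1e3 for x in e]),'ang %.0f'%(np.degrees(np.arctan2(e[k][1],e[k][0]))%180))
        else:
            for r in env.mark_of(t,'wrist')[:2]: print(t,np.round(r['uv']),round(r['confidence'],2),np.round(at(f,r['uv'],z),4))
    return f
if __name__=='__main__': look(sys.argv[1])
E
python3 look.py w1.png
```

```text
eef [0.5027 0.1484 0.3605] [ 10.   11.  -36.1  98.    6.8  73.1 -37.2]
tray_deck [355. 161.] 0.97 [0.5585 0.1693 0.024 ]
tray_grip [361. 161.] 0.67 [0.5622 0.1727 0.056 ]
tray_grip [337.  73.] 0.55 [0.5489 0.2665 0.056 ]
tray_spout [298. 254.] 0.95 [0.4669 0.0569 0.004 ]
tray_spout [366. 126.] 0.31 [0.5781 0.2065 0.004 ]
button1 [334. 188.] 0.52 [0.5277 0.1439] size [12. 12.] ang 126
button1 [331. 159.] 0.52 [0.5299 0.1778] size [14. 16.] ang 82
button1 [368. 103.] 0.51 [0.5805 0.2322] size [15. 14.] ang 35
button1 [368. 214.] 0.5 [0.5654 0.104 ] size [11. 10.] ang 170
link1 [322. 104.] 0.71 [0.5295 0.2402] size [10. 22.] ang 85
link1 [330. 216.] 0.62 [0.5182 0.109 ] size [24. 11.] ang 69
link1 [366. 128.] 0.43 [0.5753 0.206 ] size [24. 10.] ang 67
link1 [337. 157.] 0.26 [0.5367 0.179 ] size [196. 210.] ang 93
scraper [300. 347.] 0.97 [ 0.4436 -0.0906  0.    ]
scraper [371. 335.] 0.87 [ 0.5494 -0.0883  0.    ]
```

View pics/w1.png

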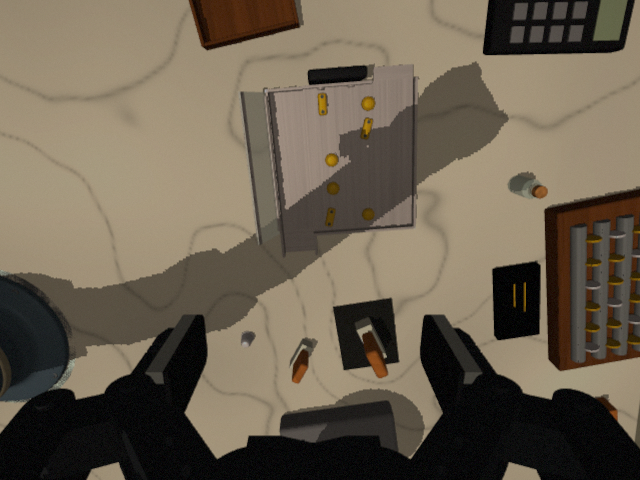

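The wrist view confirms 4 buttons and 3 links: L1 at px (322,104), L2 at (330,216) and L3 at (366,128). The lid leans outwards on the left. I'll pick the links first, starting with L1.

Run:
```python
from h import *
print(rel([.5292,.236,.12],85)); print(rel([.5292,.236,.05],85))
```

```text
([0.0908, 0.0116, 0.2405, -0.0533], 'rows>=5')
([0.0908, 0.0115, 0.3105, -0.0533], 'rows>=6')
```

apply_moves(
  moves=[0.091,0.0115,0.24,-0.053,0.091,0.0115,0.24,-0.053,0.091,0.0115,0.24,-0.053,0.091,0.0115,0.24,-0.053,0.091,0.0115,0.24,-0.053,0.091,0.0115,0.24,-0.053,0.091,0.0115,0.24,-0.053],
  gripper=-0.3,
  newtons=30,
)

```text
time_s: 4.82
eef_pos: [0.5307, 0.2361, 0.123]
tool_rot: [[0.089, 0.996, 0.004], [0.996, -0.089, 0.001], [0.001, 0.004, -1.0]]
contact_force: [0.6, 0.2, 0.3]
width: 0.349
```

Run:
```python
from look import *
look('w2.png')
s=env.get_state(); print(s['width'],rel([.5292,.236,.05],85))
```

```text
eef [0.5306 0.236  0.123 ] [ -3.4  30.2 -33.  106.8  21.4  49.  -52.2]
tray_grip [341. 222.] 0.94 [0.5489 0.2639 0.056 ]
button1 [392. 254.] 0.98 [0.5803 0.2338] size [15. 16.] ang 89
button1 [319. 339.] 0.96 [0.5305 0.1792] size [16. 17.] ang 126
button1 [318. 381.] 0.69 [0.527  0.1458] size [16. 18.] ang 86
link1 [386. 295.] 0.88 [0.5754 0.2069] size [24. 10.] ang 67
link1 [310. 423.] 0.76 [0.5184 0.1106] size [27. 10.] ang 70
link1 [393. 255.] 0.64 [0.5803 0.2335] size [15. 16.] ang 130
link1 [309. 255.] 0.59 [0.5297 0.238 ] size [10. 19.] ang 85
link1 [323. 327.] 0.15 [0.5339 0.1873] size [205. 203.] ang 1
dish [619. 381.] 0.62 [0.762  0.0994 0.    ]
dish [167.  20.] 0.57 [0.4608 0.377  0.    ]
0.3492462523558154 ([-0.0001, -0.0002, 0.0709, -0.0003], 'rows>=2')
```

View pics/w2.png

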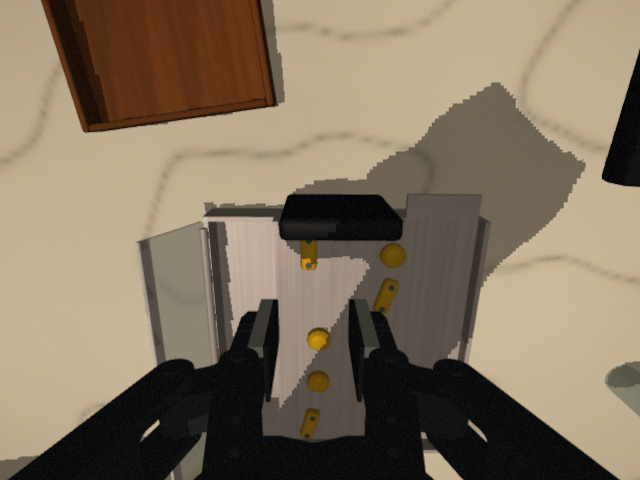

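apply_moves(
  moves=[0,0,0.05,0,0,0,0.071,0,0,0,0.071,0,0,0,0.071,0],
)

```text
time_s: 5.72
eef_pos: [0.5296, 0.2368, 0.0504]
tool_rot: [[0.087, 0.996, 0.001], [0.996, -0.087, 0.001], [0.001, 0.001, -1.0]]
contact_force: [0.7, 0.6, -0.3]
width: 0.348
```

apply_moves(
  moves=[0,0,0,0,0,0,0,0,0,0,0,0,0,0,0,0],
  gripper=-1,
)

```text
time_s: 6.22
eef_pos: [0.5298, 0.2366, 0.0506]
tool_rot: [[0.087, 0.996, 0.002], [0.996, -0.087, 0.0], [0.001, 0.002, -1.0]]
contact_force: [-1.4, -0.4, 6.5]
width: 0.094
```

apply_moves(
  moves=[0,0,-0.03,0,0,0,-0.09,0,0,0,-0.09,0,0.135,-0.09,-0.09,0,0.135,-0.09,-0.09,0,0.135,-0.09,-0.09,0,0.135,-0.09,-0.09,0,0.135,-0.09,-0.09,0],
)

```text
time_s: 7.22
eef_pos: [0.4516, 0.3775, 0.1386]
tool_rot: [[0.088, 0.996, -0.0], [0.996, -0.088, -0.002], [-0.002, -0.0, -1.0]]
contact_force: [1.0, -1.0, -1.0]
width: 0.097
```

Run:
```python
from look import *
f=look('w3.png')
t=grab('top','t3.png'); r=env.masks_of('dish','top')
for q in r[:2]:
    c=cv2.minAreaRect(np.argwhere(q['mask'])[:,::-1].astype(np.float32)); print(q['confidence'],c,[np.round(at(t,p,.018)[:2],4) for p in cv2.boxPoints(c)],at(t,c[0],.018))
print(env.get_state()['width'],rel([.46,.378,.04],85))
```

```text
eef [0.452  0.377  0.1387] [-18.3  30.2 -34.6 104.8  21.4  51.7 -67.8]
link1 [314. 308.] 0.74 [0.4489 0.3344] size [15. 40.] ang 86
link1 [447. 419.] 0.59 [0.5427 0.2302] size [115. 189.] ang 174
dish [327. 234.] 0.96 [0.4626 0.377  0.    ]
0.77 ((165.5, 295.0), (50.0, 47.0), 90.0) [array([0.5134, 0.4248]), array([0.513 , 0.3203]), array([0.4035, 0.3177]), array([0.4038, 0.4211])] [0.45811089 0.37092299 0.018     ]
0.09518563481740944 ([0.0004, 0.0084, 0.0995, -0.0005], 'rows>=2')
```

View pics/w3.png

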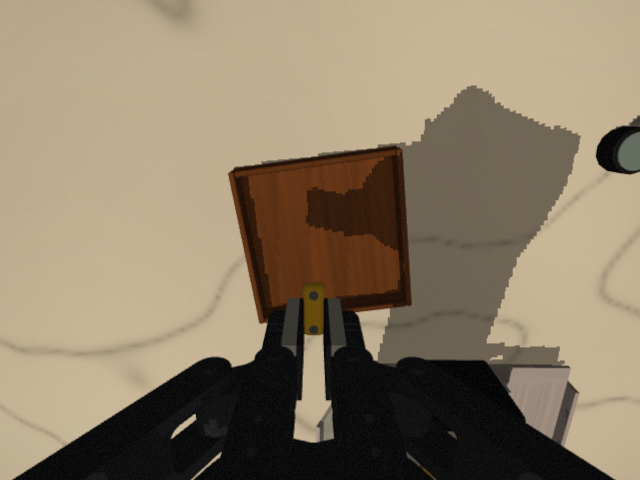

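The link is held. I'll set it in the far half of the dish.

apply_moves(
  moves=[0.028,0.01,0.04,0,0.028,0.01,0.095,0,0.028,0.01,0.095,0,0.028,0.01,0.095,0],
)

```text
time_s: 8.22
eef_pos: [0.4642, 0.4063, 0.046]
tool_rot: [[0.087, 0.996, 0.001], [0.996, -0.087, 0.001], [0.002, 0.001, -1.0]]
contact_force: [-0.9, 0.3, -0.2]
width: 0.093
```

apply_moves(
  moves=[0,0,0,0,0,0,0,0,0,0,-0.05,0,0,0,-0.1,0,0,0,-0.1,0],
  gripper=-0.3,
)

```text
time_s: 8.85
eef_pos: [0.4656, 0.4081, 0.15]
tool_rot: [[0.088, 0.996, 0.008], [0.996, -0.088, 0.007], [0.007, 0.007, -1.0]]
contact_force: [-0.6, -1.1, 0.4]
width: 0.352
```

Run:
```python
from look import *
f=look('w4.png')
print(env.get_state()['width'],rel([.5755,.206,.13],67),rel([.5755,.206,.0495],67))
```

```text
eef [0.4647 0.4065 0.1474] [-20.1  31.8 -34.6 100.7  21.8  54.  -68.7]
tray_deck [312. 228.] 0.59 [0.4677 0.4176 0.024 ]
tray_grip [444. 433.] 0.85 [0.5501 0.2635 0.056 ]
tray_grip [312. 230.] 0.29 [0.4679 0.4253 0.056 ]
link1 [312. 232.] 0.93 [0.4671 0.4173] size [ 9. 22.] ang 85
dish [308. 270.] 0.69 [0.4606 0.3772 0.    ]
0.35220291734730463 ([-0.1887, 0.1291, 0.0135, 0.2094], 'rows>=4') ([-0.1886, 0.1292, 0.094, 0.2094], 'rows>=4')
```

apply_moves(
  moves=[-0.189,0.129,0.013,0.209,-0.189,0.129,0.013,0.209,-0.189,0.129,0.013,0.209,-0.189,0.129,0.013,0.209,-0.189,0.129,0.013,0.209,-0.189,0.129,0.013,0.209,-0.189,0.129,0.05,0.209,-0.189,0.129,0.094,0.209,-0.189,0.129,0.094,0.209,-0.189,0.129,0.094,0.209],
)

```text
time_s: 10.5
eef_pos: [0.5753, 0.2076, 0.0515]
tool_rot: [[0.388, 0.921, 0.0], [0.921, -0.388, 0.001], [0.001, -0.0, -1.0]]
contact_force: [0.0, 0.5, 0.7]
width: 0.349
```

apply_moves(
  moves=[0,0,0,0,0,0,0,0,0,0,0,0,0,0,-0.04,0,0,0,-0.09,0,0,0,-0.09,0],
  gripper=-1,
)

```text
time_s: 11.25
eef_pos: [0.5781, 0.2072, 0.1448]
tool_rot: [[0.391, 0.921, 0.008], [0.921, -0.391, 0.003], [0.006, 0.006, -1.0]]
contact_force: [0.3, 0.3, -0.2]
width: 0.09
```

Run:
```python
from look import *
f=look('w5.png')
print(env.get_state()['width'],rel([.461,.376,.14],85),rel([.461,.376,.046],85))
```

```text
eef [0.5767 0.2063 0.1425] [ -2.3  30.5 -29.2 101.8  18.4  52.2 -62.4]
tray_deck [312. 299.] 0.9 [0.5624 0.1688 0.024 ]
tray_grip [222. 194.] 0.62 [0.548  0.2645 0.056 ]
button1 [265. 307.] 0.77 [0.5315 0.1791] size [15. 13.] ang 24
button1 [248. 301.] 0.69 [0.5222 0.1883] size [215. 184.] ang 176
button1 [300. 210.] 0.56 [0.5813 0.2331] size [15. 15.] ang 67
link1 [313. 318.] 0.9 [0.5586 0.1574] size [14. 41.] ang 67
link1 [ 9. 15.] 0.74 [0.4786 0.3964] size [11. 16.] ang 79
scraper [39. 71.] 0.23 [0.4595 0.3778 0.    ]
dish [40. 67.] 0.59 [0.461  0.3794 0.    ]
0.08694249293708081 ([0.1122, -0.1716, -0.0006, -0.2091], 'rows>=4') ([0.1123, -0.1714, 0.0934, -0.2091], 'rows>=4')
```

apply_moves(
  moves=[0.11,-0.171,0,-0.209,0.11,-0.171,0,-0.209,0.11,-0.171,0,-0.209,0.11,-0.171,0,-0.209,0.11,-0.171,0,-0.209,0.11,-0.171,0,-0.209,0.11,-0.171,0.05,-0.209,0.11,-0.171,0.094,-0.209,0.11,-0.171,0.094,-0.209,0.11,-0.171,0.094,-0.209],
)

```text
time_s: 12.9
eef_pos: [0.4627, 0.374, 0.0477]
tool_rot: [[0.089, 0.996, 0.002], [0.996, -0.089, 0.001], [0.001, 0.002, -1.0]]
contact_force: [-0.1, 0.4, -0.8]
width: 0.09
```

apply_moves(
  moves=[0,0,0,0,0,0,0,0,0,0,-0.05,0,0,0,-0.1,0,0,0,-0.1,0],
  gripper=-0.3,
)

```text
time_s: 13.52
eef_pos: [0.4631, 0.3766, 0.1516]
tool_rot: [[0.087, 0.996, 0.008], [0.996, -0.087, 0.006], [0.007, 0.007, -1.0]]
contact_force: [0.5, 0.8, 0.2]
width: 0.354
```

Run:
```python
from look import *
f=look('w6.png')
print(env.get_state()['width'],rel([.5183,.1095,.13],69),rel([.5183,.1095,.05],69))
```

```text
eef [0.4621 0.3751 0.1491] [-16.9  30.  -35.5 103.7  21.4  52.9 -66.8]
tray_deck [448. 458.] 0.81 [0.5635 0.1686 0.024 ]
link1 [312. 238.] 0.89 [0.4648 0.3802] size [ 9. 22.] ang 85
link1 [312. 188.] 0.77 [0.4672 0.4145] size [10. 22.] ang 85
dish [307. 228.] 0.78 [0.4607 0.3792 0.    ]
dish [309. 185.] 0.19 [0.4654 0.4117 0.    ]
0.3491234794104323 ([-0.2582, 0.0804, 0.0156, 0.1861], 'rows>=5') ([-0.2581, 0.0805, 0.0956, 0.1861], 'rows>=5')
```

apply_moves(
  moves=[-0.258,0.08,0.015,0.186,-0.258,0.08,0.015,0.186,-0.258,0.08,0.015,0.186,-0.258,0.08,0.015,0.186,-0.258,0.08,0.015,0.186,-0.258,0.08,0.015,0.186,-0.258,0.08,0.015,0.186,-0.258,0.08,0.05,0.186,-0.258,0.08,0.096,0.186,-0.258,0.08,0.096,0.186,-0.258,0.08,0.096,0.186],
)

```text
time_s: 15.3
eef_pos: [0.5184, 0.1116, 0.0515]
tool_rot: [[0.356, 0.934, 0.0], [0.934, -0.356, 0.001], [0.001, 0.0, -1.0]]
contact_force: [0.6, 0.6, -0.2]
width: 0.351
```

apply_moves(
  moves=[0,0,0,0,0,0,0,0,0,0,0,0,0,0,-0.04,0,0,0,-0.09,0,0,0,-0.09,0],
  gripper=-1,
)

```text
time_s: 16.05
eef_pos: [0.5208, 0.1108, 0.1444]
tool_rot: [[0.359, 0.933, 0.008], [0.933, -0.359, 0.001], [0.004, 0.007, -1.0]]
contact_force: [-0.2, 0.1, -0.6]
width: 0.086
```

Run:
```python
from look import *
f=look('w7.png')
print(env.get_state()['width'],rel([.460,.3475,.14],85),rel([.460,.3475,.046],85))
```

```text
eef [0.5193 0.11   0.1422] [  8.2  24.1 -31.1 112.6  16.7  47.5 -53.1]
tray_deck [310. 141.] 0.66 [0.545  0.1739 0.024 ]
tray_deck [340. 134.] 0.56 [0.5636 0.1711 0.024 ]
tray_grip [285. 145.] 0.54 [0.5324 0.1786 0.056 ]
tray_spout [273. 313.] 0.82 [0.4704 0.0617 0.004 ]
button1 [377. 232.] 0.91 [0.5654 0.1045] size [15. 16.] ang 86
button1 [332.  18.] 0.89 [0.5806 0.2314] size [15. 15.] ang 71
button1 [302. 198.] 0.82 [0.5274 0.1434] size [14. 15.] ang 69
button1 [146. 171.] 0.21 [0.4439 0.1941] size [ 45. 190.] ang 88
link1 [313. 321.] 0.79 [0.5025 0.0584] size [12. 42.] ang 69
0.08981370072532166 ([0.2011, -0.139, -0.0005, -0.1861], 'rows>=4') ([0.2012, -0.1389, 0.0935, -0.1861], 'rows>=5')
```

apply_moves(
  moves=[0.2,-0.138,0,-0.186,0.2,-0.138,0,-0.186,0.2,-0.138,0,-0.186,0.2,-0.138,0,-0.186,0.2,-0.138,0,-0.186,0.2,-0.138,0,-0.186,0.2,-0.138,0,-0.186,0.2,-0.138,0.05,-0.186,0.2,-0.138,0.094,-0.186,0.2,-0.138,0.094,-0.186,0.2,-0.138,0.094,-0.186],
)

```text
time_s: 17.82
eef_pos: [0.4622, 0.3463, 0.0478]
tool_rot: [[0.089, 0.996, 0.002], [0.996, -0.089, 0.001], [0.001, 0.001, -1.0]]
contact_force: [0.5, 0.1, -0.2]
width: 0.087
```

apply_moves(
  moves=[0,0,0,0,0,0,0,0,0,0,-0.05,0,0,0,-0.1,0,0,0,-0.1,0],
  gripper=-0.3,
)

```text
time_s: 18.45
eef_pos: [0.4631, 0.3486, 0.1514]
tool_rot: [[0.087, 0.996, 0.008], [0.996, -0.087, 0.006], [0.006, 0.007, -1.0]]
contact_force: [-0.2, 0.9, -1.2]
width: 0.349
```

Run:
```python
from look import *
f=look('w8.png')
print(env.get_state()['width'])
t=grab('top','t8.png')
for q in env.masks_of('scraper','top')[:3]:
    c=cv2.minAreaRect(np.argwhere(q['mask'])[:,::-1].astype(np.float32)); print(q['confidence'],np.round(c[0]),[np.round(at(t,p,.07)[:2],4) for p in cv2.boxPoints(c)])
for n in('scraper','tray_deck','tray_grip','tray_spout'):
  for q in env.mark_of(n,'top'): print(n,q,at(t,q['uv'],dict(tray_deck=.024,tray_grip=.056,tray_spout=.004).get(n,0)))
print(rel([.53,-.04,.3],60))
```

```text
eef [0.4622 0.3471 0.149 ] [-13.8  28.7 -36.3 105.9  21.3  51.9 -65.1]
tray_grip [445. 361.] 0.62 [0.5477 0.2643 0.056 ]
link1 [312. 240.] 0.97 [0.4644 0.3508] size [ 8. 22.] ang 85
link1 [309. 202.] 0.89 [0.4648 0.3771] size [ 9. 22.] ang 85
link1 [308. 149.] 0.84 [0.467  0.4113] size [ 8. 21.] ang 85
dish [304. 196.] 0.76 [0.4605 0.376  0.    ]
0.35037860875566545
0.64 [378. 303.] [array([ 0.446 , -0.0669]), array([ 0.461 , -0.0768]), array([ 0.4368, -0.1144]), array([ 0.4219, -0.1045])]
0.49 [373. 255.] [array([ 0.5431, -0.0514]), array([ 0.5591, -0.1054]), array([ 0.5404, -0.1107]), array([ 0.5245, -0.0567])]
scraper {'uv': [373.7, 255.5], 'confidence': 0.84} [ 0.54469824 -0.09122683  0.        ]
scraper {'uv': [375.3, 300.2], 'confidence': 0.74} [ 0.44475367 -0.09318218  0.        ]
tray_deck {'uv': [256.6, 247.1], 'confidence': 0.85} [0.56274667 0.16995901 0.024     ]
tray_grip {'uv': [164.9, 291.1], 'confidence': 0.68} [0.46679789 0.36029682 0.056     ]
tray_grip {'uv': [210.7, 252.7], 'confidence': 0.63} [0.54832807 0.26418269 0.056     ]
tray_spout {'uv': [303.5, 292.0], 'confidence': 0.61} [0.4635303  0.06694655 0.004     ]
([-0.3788, 0.1023, -0.1537, 0.2908], 'rows>=7')
```

apply_moves(
  moves=[-0.2,0.06,-0.15,-0.1,-0.2,0.06,-0.15,-0.1,-0.2,0.06,-0.15,-0.1,-0.43,0.12,-0.1,-0.24,-0.43,0.12,-0.1,-0.24,-0.43,0.12,-0.1,-0.24,-0.43,0.12,-0.1,-0.24,-0.43,0.12,-0.1,-0.24,-0.43,0.12,-0.1,-0.24,-0.43,0.12,-0.1,-0.24],
  gripper=0.2,
)

```text
time_s: 20.4
eef_pos: [0.543, -0.0917, 0.2465]
tool_rot: [[-0.27, 0.963, -0.0], [0.963, 0.27, 0.001], [0.001, 0.0, -1.0]]
contact_force: [0.2, 0.7, 0.4]
width: 0.597
```

```bash
cat > scr.py <<'E'
from look import *
def scr(save):
    f=look(save)
    for q in env.masks_of('scraper','wrist')[:3]:
        c=cv2.minAreaRect(np.argwhere(q['mask'])[:,::-1].astype(np.float32)); print(q['confidence'],np.round(c[0]),np.round(c[1]),c[2],[np.round(at(f,p,.071)[:2],4) for p in cv2.boxPoints(c)])
    for q in env.mark_of('pad','wrist')[:1]: print('pad',q,at(f,q['uv'],0))
    return f
E
python3 -c "
from scr import *
scr('w9.png')"
```

```text
eef [ 0.5431 -0.0909  0.2466] [ 34.9  19.7 -37.4 103.8  13.4  61.1   8.4]
tray_spout [274.  11.] 0.9 [0.4672 0.0594 0.004 ]
button1 [140. 120.] 0.37 [ 0.3798 -0.0561] size [21. 16.] ang 16
button1 [204. 349.] 0.22 [ 0.4739 -0.2666] size [158. 171.] ang 0
scraper [213. 178.] 0.67 [ 0.4432 -0.0947  0.    ]
scraper [319. 200.] 0.59 [ 0.5492 -0.0876  0.    ]
dish [320. 199.] 0.63 [ 0.5495 -0.0869  0.    ]
0.82 [207. 184.] [20. 59.] 49.76364517211914 [array([ 0.4339, -0.1005]), array([ 0.4626, -0.0615]), array([ 0.4747, -0.0703]), array([ 0.446 , -0.1101])]
0.77 [318. 205.] [72. 23.] 90.0 [array([ 0.5279, -0.0522]), array([ 0.5452, -0.0473]), array([ 0.5621, -0.1044]), array([ 0.5436, -0.1096])]
pad {'uv': [314.6, 199.7], 'confidence': 0.82} [ 0.54454414 -0.08870968  0.        ]
```

View pics/w9.png

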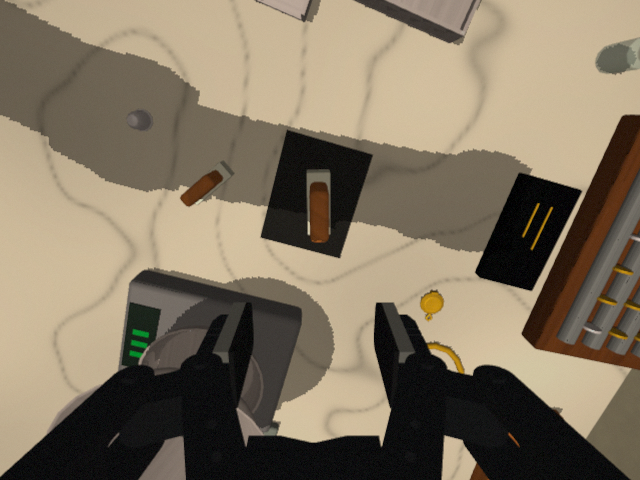

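The large scraper sits on its mat at px (319,200), lined up with the tool. The funnel and the small scraper are clear of it. I'll grasp the handle.

```bash
python3 -c "
from h import *
print(rel([.5490,-.0868,.11],105.7),rel([.5490,-.0868,.052],105.7))"
```

```text
([0.0037, 0.0071, 0.1365, -0.0007], 'rows>=3') ([0.0037, 0.0071, 0.1945, -0.0007], 'rows>=4')
```

apply_moves(
  moves=[0.0037,0.007,0.05,0,0.0037,0.007,0.11,0,0.0037,0.007,0.14,0,0.0037,0.007,0.17,0,0.0037,0.007,0.194,0,0.0037,0.007,0.194,0,0.0037,0.007,0.194,0],
)

```text
time_s: 21.78
eef_pos: [0.5497, -0.087, 0.0533]
tool_rot: [[-0.269, 0.963, 0.002], [0.963, 0.269, -0.0], [-0.0, 0.001, -1.0]]
contact_force: [-0.7, -0.9, 0.1]
width: 0.598
```

apply_moves(
  moves=[0,0,0,0,0,0,0,0,0,0,0,0,0,0,0,0,0,0,0,0],
  gripper=-1,
  newtons=70,
)

```text
time_s: 22.4
eef_pos: [0.5495, -0.0873, 0.0534]
tool_rot: [[-0.269, 0.963, 0.001], [0.963, 0.269, -0.001], [-0.001, 0.001, -1.0]]
contact_force: [-0.9, -1.0, 5.7]
width: 0.181
```

apply_moves(
  moves=[0,0,-0.02,0,0,0,-0.08,0,0,0,-0.1,0,0,0,-0.1,0,0,0,-0.1,0],
)

```text
time_s: 23.02
eef_pos: [0.5478, -0.0873, 0.1515]
tool_rot: [[-0.269, 0.963, -0.002], [0.963, 0.269, -0.0], [0.001, -0.002, -1.0]]
contact_force: [0.4, 0.3, -2.5]
width: 0.18
```

Run:
```python
from scr import *
scr('w10.png'); t=grab('top','t10.png')
for n in('tray_deck','tray_grip','tray_spout','button1'):
  for q in env.mark_of(n,'top'): print(n,round(q['confidence'],2),np.round(at(t,q['uv'],dict(tray_deck=.024,tray_grip=.056,tray_spout=.004).get(n,.024)),4))
```

```text
eef [ 0.5477 -0.0873  0.1511] [ 31.8  26.4 -35.1 108.7  19.2  51.    2.8]
scraper [318. 284.] 0.81 [ 0.564  -0.1299  0.    ]
scraper [173. 202.] 0.71 [ 0.4426 -0.0946  0.    ]
0.64 [160. 214.] [27. 88.] 51.009002685546875 [array([ 0.4367, -0.0978]), array([ 0.4688, -0.0565]), array([ 0.4796, -0.0653]), array([ 0.4474, -0.1078])]
0.61 [312. 325.] [ 51. 196.] 1.1691392660140991 [array([ 0.5609, -0.2036]), array([ 0.5292, -0.0693]), array([ 0.5568, -0.0622]), array([ 0.5942, -0.1951])]
pad {'uv': [308.8, 227.5], 'confidence': 0.74} [ 0.54471588 -0.08676759  0.        ]
tray_deck 0.86 [0.5634 0.1689 0.024 ]
tray_grip 0.61 [0.5485 0.2631 0.056 ]
tray_spout 0.97 [0.4648 0.0598 0.004 ]
tray_spout 0.34 [ 0.364  -0.0597  0.004 ]
button1 0.57 [0.5837 0.2248 0.024 ]
button1 0.47 [0.5677 0.0932 0.024 ]
button1 0.45 [0.5272 0.1392 0.024 ]
```

The scraper is held. Next I'll work out the sweep lanes in tray coordinates.

```bash
cat >> h.py <<'E'
O=np.array([.5424,.1706]); YAW=-6.7
def tw(x,y,z):
    a=np.radians(YAW); return [*(O+np.array([[np.cos(a),-np.sin(a)],[np.sin(a),np.cos(a)]])@[x,y]),z]
def wt(p):
    a=np.radians(YAW); return np.array([[np.cos(a),np.sin(a)],[-np.sin(a),np.cos(a)]])@(np.array(p[:2])-O)
E
python3 -c "
from h import *
for p in [(.056,.046,.16),(.056,.046,.079)]: print(rel(tw(*p),83.3))"
```

```text
([0.2713, 0.1324, -0.0075, 0.2596], 'rows>=5')
([0.2713, 0.1324, 0.0735, 0.2596], 'rows>=5')
```

apply_moves(
  moves=[0.271,0.132,-0.01,0.26,0.271,0.132,-0.01,0.26,0.271,0.132,-0.01,0.26,0.271,0.132,-0.01,0.26,0.271,0.132,-0.01,0.26,0.271,0.132,-0.01,0.26,0.271,0.132,-0.01,0.26,0.271,0.132,0.03,0.26,0.271,0.132,0.06,0.26,0.271,0.132,0.0735,0.26,0.271,0.132,0.0735,0.26,0.271,0.132,0.0735,0.26],
)

```text
time_s: 25.28
eef_pos: [0.6038, 0.209, 0.0798]
tool_rot: [[0.118, 0.993, 0.001], [0.993, -0.118, 0.0], [0.001, 0.001, -1.0]]
contact_force: [0.3, 0.6, -2.0]
width: 0.174
```

Run:
```python
from look import *
f=look('w11.png'); s=env.get_state()
print(s['contact_force'],wt(s['eef_pos']),rel(tw(.056,.046,.0772),83.3)); grab('side','s11.png')
```

```text
eef [0.6037 0.2092 0.0798] [ -2.9  37.2 -28.3 100.2  22.7  48.2 -48.5]
tray_deck [245. 357.] 0.59 [0.5618 0.1685 0.024 ]
tray_grip [150. 208.] 0.6 [0.5462 0.2636 0.056 ]
tray_spout [247. 356.] 0.59 [0.5574 0.1551 0.004 ]
button1 [260. 248.] 0.95 [0.5818 0.2331] size [15. 16.] ang 81
button1 [183. 351.] 0.71 [0.5319 0.1807] size [17. 13.] ang 20
scraper [314. 285.] 0.83 [0.6038 0.1963 0.    ]
[ 0.06541874 -0.14508587 -2.38629495] [0.05579037 0.04562542] ([0.0004, 0.0002, 0.0019, -0.0003], 'rows>=1')
```

View pics/w11.png

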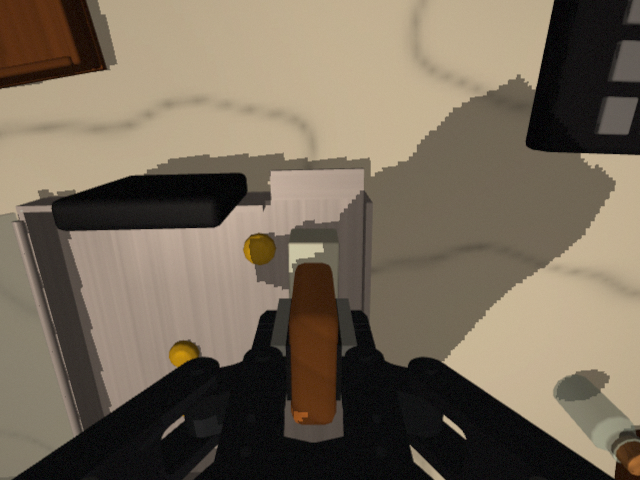

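apply_moves(
  moves=[0.003,0,0.002,0,0.003,0,0.002,0,0.003,0,0.0025,0],
)

```text
time_s: 26.1
eef_pos: [0.6036, 0.213, 0.077]
tool_rot: [[0.117, 0.993, 0.001], [0.993, -0.117, 0.001], [0.001, 0.001, -1.0]]
contact_force: [-1.0, 0.5, 3.2]
width: 0.177
```

apply_moves(
  moves=[0,-0.009,0,0,0,-0.018,0,0,0,-0.027,0,0,0,-0.036,0,0,0,-0.045,0,0,0,-0.054,0,0,0,-0.063,0,0,0,-0.072,0,0,0,-0.081,0,0,0,-0.09,0,0,0,-0.1,0,0,0,-0.1,0,0],
)

```text
time_s: 27.6
eef_pos: [0.5027, 0.2246, 0.0769]
tool_rot: [[0.116, 0.993, -0.001], [0.993, -0.116, -0.0], [-0.0, -0.001, -1.0]]
contact_force: [-0.6, -0.0, 8.4]
width: 0.179
```

Run:
```python
from look import *
f=look('w12.png'); s=env.get_state()
print(s['contact_force'],wt(s['eef_pos']),rel(tw(.015,-.011,.11),83.3),rel(tw(.015,-.011,.077),83.3))
```

```text
eef [0.5028 0.2246 0.0769] [ -5.9  31.2 -29.5 112.4  22.3  42.1 -55.3]
tray_deck [433. 364.] 0.74 [0.5636 0.1695 0.024 ]
tray_grip [417. 216.] 0.95 [0.5493 0.2642 0.056 ]
button1 [286. 246.] 0.65 [0.4935 0.2491] size [13.  3.] ang 79
button1 [430. 467.] 0.62 [0.5588 0.1029] size [3. 9.] ang 124
link1 [195.  41.] 0.7 [0.4698 0.3394] size [ 9. 21.] ang 87
scraper [313. 286.] 0.95 [0.5022 0.2124 0.    ]
[-1.67604943  0.48838901  8.42892061] [-0.04548184  0.04899903] ([-0.06, 0.0605, -0.0331, -0.0001], 'rows>=2') ([-0.06, 0.0605, -0.0001, -0.0001], 'rows>=2')
```

View pics/w12.png

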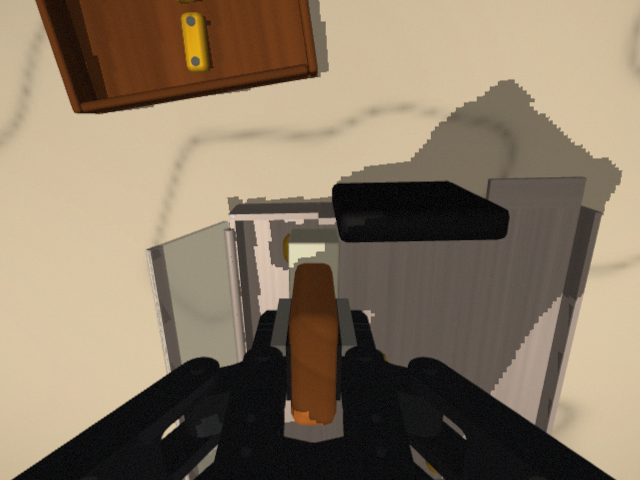

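apply_moves(
  moves=[0,0.004,-0.02,0,0,0.004,-0.04,0,-0.06,0.06,-0.04,0,-0.06,0.06,-0.04,0,-0.06,0.06,-0.04,0,-0.06,0.06,-0.04,0],
)

```text
time_s: 28.75
eef_pos: [0.5548, 0.1587, 0.1156]
tool_rot: [[0.116, 0.993, -0.003], [0.993, -0.116, 0.001], [0.0, -0.003, -1.0]]
contact_force: [-0.1, 0.2, -2.2]
width: 0.181
```

Run:
```python
from look import *
f=look('w13.png'); s=env.get_state()
for r in env.masks_of('button1','wrist'):
    c=np.argwhere(r['mask']).mean(0)[::-1]; print(c,r['confidence'],[np.round(wt(at(f,c,z)),4) for z in (.031,.011)])
print(s['contact_force'],wt(s['eef_pos']),rel(tw(.015,-.011,.077),83.3))
```

```text
eef [0.5549 0.1591 0.1159] [  2.8  30.1 -30.4 107.4  19.9  47.9 -44.4]
tray_deck [324. 241.] 0.9 [0.5632 0.1688 0.024 ]
tray_grip [271.  62.] 0.93 [0.5493 0.2642 0.056 ]
tray_spout [291. 229.] 0.68 [0.5428 0.1725 0.004 ]
button1 [270. 288.] 0.92 [0.5277 0.1446] size [14. 17.] ang 82
button1 [189. 127.] 0.87 [0.4995 0.2419] size [ 9. 14.] ang 93
button1 [267. 236.] 0.61 [0.531  0.1777] size [15. 16.] ang 82
scraper [315. 286.] 0.96 [0.553  0.1284 0.    ]
[270.02357564 288.55206287] 0.92 [array([-0.0115, -0.0276]), array([-0.0141, -0.0372])]
[189.24708625 126.82051282] 0.87 [array([-0.0508,  0.066 ]), array([-0.0572,  0.0654])]
[266.83769634 235.83420593] 0.61 [array([-0.0122,  0.0059]), array([-0.0149, -0.0005])]
[ 0.76237355 -0.56339278 -2.86389236] [ 0.01548457 -0.0109957 ] ([0.0001, -0.0006, 0.0395, -0.0], 'rows>=1')
```

View pics/w13.png

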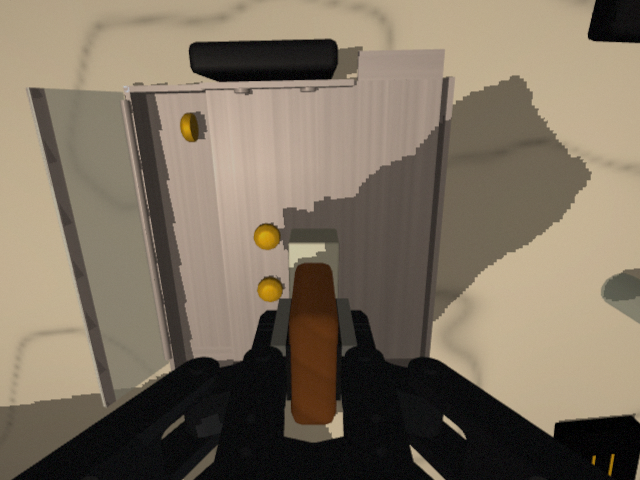

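Button 1 is in the trough, leaning at px (189,127). Now lane 2, with two buttons.

apply_moves(
  moves=[0,0.002,0.02,0,0,0.002,0.038,0,0,0.002,0.0385,0,0,-0.008,0.0385,0,0,-0.016,0.0385,0,0,-0.024,0.0385,0,0,-0.032,0.0385,0,0,-0.04,0.0385,0,0,-0.048,0.0385,0,0,-0.056,0.0385,0,0,-0.064,0.0385,0,0,-0.064,0.0385,0],
)

```text
time_s: 30.7
eef_pos: [0.4924, 0.1651, 0.078]
tool_rot: [[0.116, 0.993, -0.0], [0.993, -0.116, -0.0], [-0.0, -0.0, -1.0]]
contact_force: [-0.1, 1.0, -2.4]
width: 0.177
```

apply_moves(
  moves=[0,0.004,-0.02,0,0,0.004,-0.04,0,0,0.05,-0.04,0,-0.036,0.104,-0.04,0,-0.036,0.104,-0.04,0,-0.036,0.104,-0.04,0,-0.036,0.104,-0.04,0],
)

```text
time_s: 31.58
eef_pos: [0.5912, 0.1182, 0.1179]
tool_rot: [[0.115, 0.993, -0.001], [0.993, -0.115, 0.0], [0.0, -0.001, -1.0]]
contact_force: [-0.9, -0.5, -1.9]
width: 0.179
```

Run:
```python
from look import *
f=look('w14.png'); s=env.get_state()
for r in env.masks_of('button1','wrist'):
    c=np.argwhere(r['mask']).mean(0)[::-1]; print(c,r['confidence'],[np.round(wt(at(f,c,z)),4) for z in (.031,.011)])
print(s['contact_force'],wt(s['eef_pos']),rel(tw(.056,-.0465,.077),83.3))
```

```text
eef [0.5912 0.1183 0.118 ] [  6.5  31.8 -29.7 103.9  20.   49.6 -39.3]
tray_deck [251. 180.] 0.85 [0.5621 0.1692 0.024 ]
tray_deck [227. 171.] 0.73 [0.5495 0.1755 0.024 ]
tray_spout [152. 342.] 0.55 [0.4672 0.0581 0.004 ]
button1 [134. 170.] 0.78 [0.5005 0.1827] size [10. 14.] ang 75
button1 [273. 285.] 0.7 [0.566  0.1052] size [14. 16.] ang 82
button1 [108.  58.] 0.65 [0.5023 0.2388] size [11. 15.] ang 74
scraper [318. 287.] 0.97 [0.5915 0.0862 0.    ]
dish [229. 174.] 0.23 [0.5443 0.1709 0.    ]
[134.82134571 169.88399072] 0.78 [array([-0.0429,  0.0072]), array([-0.0523,  0.0045])]
[273.00581395 285.38565891] 0.7 [array([ 0.031 , -0.0625]), array([ 0.0287, -0.0719])]
[108.69983949  57.88443018] 0.65 [array([-0.0477,  0.0631]), array([-0.0576,  0.0658])]
[-0.1748301  -0.49850588 -1.4746581 ] [ 0.05559293 -0.04724028] ([0.0008, 0.0003, 0.041, -0.0002], 'rows>=1')
```

View pics/w14.png

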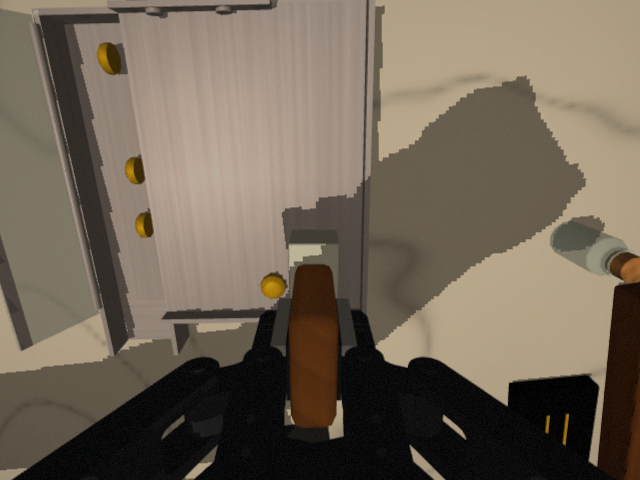

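Three buttons are in the trough. Now lane 3.

apply_moves(
  moves=[0.001,0.001,0.02,0,0.001,0.001,0.04,0,0.001,0.001,0.041,0,0.001,0.001,0.041,0],
)

```text
time_s: 32.52
eef_pos: [0.5926, 0.1178, 0.0757]
tool_rot: [[0.117, 0.993, -0.002], [0.993, -0.117, -0.0], [-0.001, -0.002, -1.0]]
contact_force: [0.1, 0.0, -2.6]
width: 0.18
```

apply_moves(
  moves=[0,-0.009,0,0,0,-0.018,0,0,0,-0.027,0,0,0,-0.036,0,0,0,-0.045,0,0,0,-0.054,0,0,0,-0.063,0,0,0,-0.072,0,0,0,-0.081,0,0,0,-0.09,0,0,0,-0.102,0,0,0,-0.102,0,0],
)

```text
time_s: 34.02
eef_pos: [0.4908, 0.13, 0.0769]
tool_rot: [[0.116, 0.993, -0.001], [0.993, -0.116, -0.001], [-0.001, -0.001, -1.0]]
contact_force: [0.0, 0.1, -3.7]
width: 0.178
```

apply_moves(
  moves=[0,0.004,-0.02,0,0,0.004,-0.06,0,0,0.06,-0.09,0,0,0.06,-0.09,0,0,0.06,-0.09,0],
)

```text
time_s: 34.65
eef_pos: [0.5513, 0.1226, 0.1666]
tool_rot: [[0.118, 0.993, -0.001], [0.993, -0.118, -0.0], [-0.0, -0.001, -1.0]]
contact_force: [-0.2, -0.7, -3.5]
width: 0.176
```

Run:
```python
from look import *
f=look('w15.png'); s=env.get_state()
for r in env.masks_of('button1','wrist'):
    c=np.argwhere(r['mask']).mean(0)[::-1]; print(c,r['confidence'],[np.round(wt(at(f,c,z)),4) for z in (.031,.011)])
for r in env.mark_of('pad','wrist'): print('pad',r,at(f,r['uv'],0))
print(s['contact_force'],wt(s['eef_pos']))
```

```text
eef [0.5505 0.1227 0.1661] [  8.   25.4 -32.2 106.9  16.7  52.5 -38.7]
tray_deck [320. 170.] 0.56 [0.5626 0.1679 0.024 ]
tray_spout [223. 306.] 0.7 [0.4679 0.0611 0.004 ]
button1 [205.  68.] 0.83 [0.4981 0.2398] size [ 9. 15.] ang 85
button1 [225. 206.] 0.68 [0.4934 0.1515] size [ 8. 14.] ang 79
button1 [224. 250.] 0.46 [0.4868 0.1193] size [ 8. 16.] ang 79
scraper [315. 287.] 0.66 [0.5473 0.0677 0.    ]
[205.60248447  68.16459627] 0.83 [array([-0.0519,  0.0635]), array([-0.0571,  0.0657])]
[225.3787234  206.11914894] 0.68 [array([-0.0462, -0.0247]), array([-0.051 , -0.0294])]
[224.64319249 250.31455399] 0.46 [array([-0.0492, -0.0577]), array([-0.0543, -0.0649])]
pad {'uv': [331.1, 431.1], 'confidence': 0.9} [ 0.54476342 -0.08767013  0.        ]
[ 0.24519063 -0.1268236  -3.5603503 ] [ 0.01431154 -0.04629739]
```

View pics/w15.png

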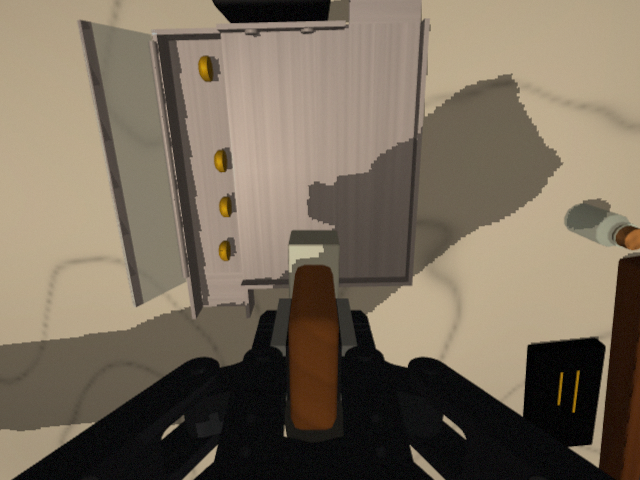

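All four buttons are in the trough, at px (205,68), (221,160), (225,206) and (224,250), and the deck is clear. I'll push the lid up from outside with the scraper.

```bash
python3 -c "
from h import *
for p in [(-.14,.02,.166),(-.14,.02,.098),(-.08,.02,.098),(-.055,.02,.098)]: print(rel(tw(*p),83.3))"
```

```text
([0.0663, -0.1546, 0.0009, -0.0002], 'rows>=3')
([0.0663, -0.1546, 0.0689, -0.0002], 'rows>=3')
([0.0663, -0.0946, 0.0689, -0.0002], 'rows>=3')
([0.0663, -0.0696, 0.0689, -0.0002], 'rows>=2')
```

apply_moves(
  moves=[0.066,-0.154,0,0,0.066,-0.154,0,0,0.066,-0.154,0,0,0.066,-0.154,0,0,0.066,-0.154,0,0,0.066,-0.154,0.04,0,0.066,-0.154,0.069,0,0.066,-0.154,0.069,0],
)

```text
time_s: 36.15
eef_pos: [0.4062, 0.205, 0.0963]
tool_rot: [[0.119, 0.993, -0.004], [0.993, -0.119, -0.002], [-0.002, -0.004, -1.0]]
contact_force: [0.5, 0.5, -3.8]
width: 0.175
```

apply_moves(
  moves=[0,0.01,0,0,0,0.02,0,0,0,0.03,0,0,0,0.037,0,0,0,0.044,0,0,0,0.051,0,0,0,0.058,0,0,0,0.065,0,0,0,0.072,0,0,0,0.072,0,0,0,0.072,0,0],
)

```text
time_s: 37.52
eef_pos: [0.4776, 0.198, 0.0979]
tool_rot: [[0.117, 0.993, -0.0], [0.993, -0.117, -0.0], [-0.0, -0.0, -1.0]]
contact_force: [0.1, 0.0, -2.8]
width: 0.175
```

Run:
```python
from look import *
f=look('w16.png'); s=env.get_state()
print(s['contact_force'],wt(s['eef_pos']))
```

```text
eef [0.4775 0.198  0.0979] [ -1.8  27.3 -32.1 116.   21.1  42.4 -53.6]
tray_deck [465. 301.] 0.68 [0.5638 0.1679 0.024 ]
tray_grip [460. 136.] 0.66 [0.5485 0.2641 0.056 ]
tray_spout [322. 433.] 0.66 [0.4691 0.0603 0.004 ]
link1 [248.   6.] 0.65 [0.4654 0.3277] size [9. 5.] ang 173
scraper [315. 288.] 0.87 [0.4768 0.1746 0.    ]
scraper [460. 135.] 0.49 [0.5689 0.2594 0.    ]
dish [325. 432.] 0.67 [ 0.4711  0.0571 -0.    ]
dish [465. 300.] 0.15 [ 0.5731  0.1552 -0.    ]
[-0.67892743  0.4744674  -2.7657025 ] [-0.0673268   0.01971212]
```

View pics/w16.png

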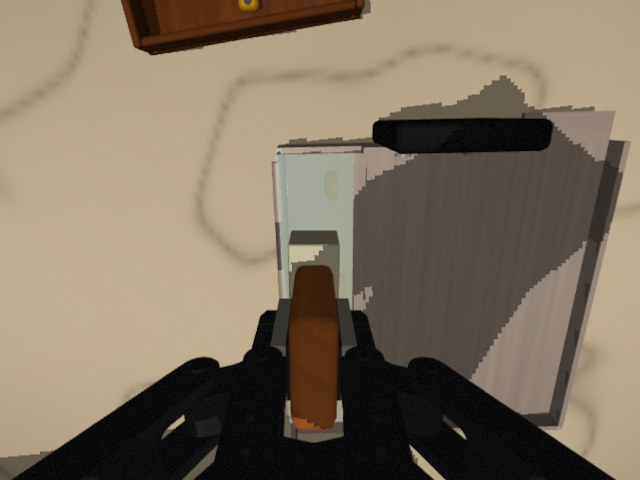

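The lid is shut over the trough (px x 278–353). I'll press it lightly to be sure, then take the scraper back to its mat.

apply_moves(
  moves=[0,0.005,0.01,0,0,0.005,0.0175,0,0,0.005,0.0185,0,0,0.005,0.0185,0],
)

```text
time_s: 38.42
eef_pos: [0.4827, 0.1974, 0.0792]
tool_rot: [[0.117, 0.993, -0.0], [0.993, -0.117, -0.0], [-0.0, -0.0, -1.0]]
contact_force: [0.6, 0.4, -2.5]
width: 0.179
```

apply_moves(
  moves=[0,0.005,-0.02,0,0,0.005,-0.07,0,0,0.005,-0.07,0],
)

```text
time_s: 38.8
eef_pos: [0.4902, 0.1985, 0.1532]
tool_rot: [[0.117, 0.993, 0.008], [0.993, -0.117, 0.003], [0.004, 0.008, -1.0]]
contact_force: [0.0, 0.2, -2.6]
width: 0.179
```

Run:
```python
from h import *
print(rel([.547,-.0875,.16],105.7),rel([.547,-.0875,.056],105.7))
```

```text
([-0.2773, 0.0899, -0.0073, -0.261], 'rows>=5') ([-0.2778, 0.0892, 0.0967, -0.261], 'rows>=5')
```

apply_moves(
  moves=[-0.277,0.089,-0.01,-0.261,-0.277,0.089,-0.01,-0.261,-0.277,0.089,-0.01,-0.261,-0.277,0.089,-0.01,-0.261,-0.277,0.089,-0.01,-0.261,-0.277,0.089,-0.01,-0.261,-0.277,0.089,-0.01,-0.261,-0.277,0.089,0.04,-0.261,-0.277,0.089,0.08,-0.261,-0.277,0.089,0.092,-0.261,-0.277,0.089,0.092,-0.261],
)

```text
time_s: 40.17
eef_pos: [0.5437, -0.0873, 0.0574]
tool_rot: [[-0.273, 0.962, -0.001], [0.962, 0.273, 0.001], [0.001, -0.0, -1.0]]
contact_force: [0.2, -0.4, -2.3]
width: 0.181
```

Run:
```python
from h import *
f=grab('wrist','w17.png')
for r in env.mark_of('pad','wrist'): print('pad',r,at(f,r['uv'],0))
for r in env.mark_of('scraper','wrist'): print('scr',r,at(f,r['uv'],0))
t=grab('top'); 
for r in env.mark_of('pad','top'): print('pad',r,at(t,r['uv'],0))
s=env.get_state(); print(s['eef_pos'],s['contact_force'],rel([.546,-.0875,.054],105.7))
```

```text
scr {'uv': [116.6, 247.9], 'confidence': 0.97} [ 0.44397418 -0.09676605  0.        ]
scr {'uv': [313.5, 286.2], 'confidence': 0.82} [ 0.54567107 -0.09000848  0.        ]
pad {'uv': [372.6, 256.3], 'confidence': 0.94} [ 0.54290304 -0.08872187  0.        ]
pad {'uv': [210.8, 253.8], 'confidence': 0.41} [0.55008547 0.27665185 0.        ]
[ 0.54478488 -0.08871521  0.05894955] [ 0.12779801  0.59888762 -2.98320482] ([0.0008, 0.0015, 0.005, -0.0], 'rows>=1')
```

apply_moves(
  moves=[0,0.001,0.003,0,0,0.001,0.005,0,0,0.001,0.0055,0,0,0.001,0.0055,0],
)

```text
time_s: 40.92
eef_pos: [0.5447, -0.0885, 0.0519]
tool_rot: [[-0.271, 0.963, -0.0], [0.963, 0.271, -0.0], [0.0, -0.0, -1.0]]
contact_force: [0.2, -0.1, -2.6]
width: 0.182
```

apply_moves(
  moves=[0,0,0,0,0,0,0,0,0,0,0,0],
  gripper=0.1,
)

```text
time_s: 41.3
eef_pos: [0.545, -0.0884, 0.0523]
tool_rot: [[-0.271, 0.963, 0.001], [0.963, 0.271, -0.0], [-0.0, 0.001, -1.0]]
contact_force: [0.6, -0.1, -0.7]
width: 0.549
```

apply_moves(
  moves=[0,0,-0.03,0,0,0,-0.08,0,0,0,-0.13,0,0,0,-0.17,0,0,0,-0.17,0],
)

```text
time_s: 41.92
eef_pos: [0.5467, -0.0883, 0.2256]
tool_rot: [[-0.271, 0.963, 0.007], [0.963, 0.271, -0.002], [-0.004, 0.007, -1.0]]
contact_force: [0.4, 0.3, -1.0]
width: 0.548
```

Run:
```python
from scr import *
scr('w18.png')
t=grab('top','t18.png'); 
for r in env.mark_of('scraper','top')+env.mark_of('pad','top'): print(r,at(t,r['uv'],0))
for n,z in dict(tray_deck=.024,tray_grip=.056,tray_spout=.004,dish=0,pan=.044,funnel_mouth=.162).items():
  for q in env.mark_of(n,'top'): print(n,round(q['confidence'],2),np.round(at(t,q['uv'],z),4))
```

```text
eef [ 0.5453 -0.0885  0.2233] [ 35.2  21.5 -38.5 105.1  15.6  58.5   6.1]
tray_deck [430. 312.] 0.28 [ 0.6851 -0.1532  0.024 ]
tray_spout [266.   5.] 0.69 [0.4687 0.0606 0.004 ]
link1 [309. 200.] 0.46 [ 0.5421 -0.0767] size [100.  77.] ang 88
scraper [203. 184.] 0.75 [ 0.4452 -0.0951  0.    ]
scraper [320. 259.] 0.69 [ 0.5704 -0.1377  0.    ]
0.75 [318. 269.] [82. 23.] 90.0 [array([ 0.5442, -0.0896]), array([ 0.5612, -0.0848]), array([ 0.5813, -0.1527]), array([ 0.563 , -0.1578])]
0.74 [370.  19.] [220.  38.] 0.0 [array([0.4801, 0.0273]), array([0.4752, 0.0483]), array([0.6103, 0.0865]), array([0.6191, 0.0665])]
0.62 [193. 191.] [20. 64.] 50.52754211425781 [array([ 0.4347, -0.1002]), array([ 0.4645, -0.0609]), array([ 0.4754, -0.0692]), array([ 0.4456, -0.1094])]
pad {'uv': [310.5, 203.8], 'confidence': 0.78} [ 0.54599679 -0.08636982  0.        ]
{'uv': [377.4, 302.4], 'confidence': 0.62} [ 0.43986935 -0.09778136  0.        ]
{'uv': [372.5, 258.3], 'confidence': 0.66} [ 0.53839284 -0.0884252   0.        ]
tray_deck 0.93 [0.5614 0.1753 0.024 ]
tray_deck 0.69 [ 0.4813 -0.282   0.024 ]
tray_grip 0.96 [0.5496 0.2633 0.056 ]
tray_grip 0.6 [0.4685 0.0605 0.056 ]
tray_grip 0.46 [ 0.5385 -0.0802  0.056 ]
tray_spout 0.9 [0.4677 0.0589 0.004 ]
tray_spout 0.33 [ 0.5431 -0.0896  0.004 ]
dish 0.59 [0.453  0.3673 0.    ]
pan 0.46 [ 0.4785 -0.2839  0.044 ]
funnel_mouth 0.92 [ 0.4812 -0.2889  0.162 ]
```

View pics/w18.png

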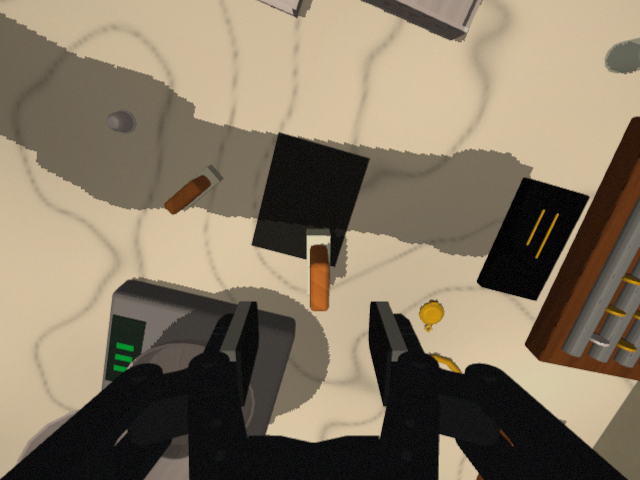

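The scraper was knocked about 5 cm off its mat (px (319,258)) but is still upright. I'll regrasp it and put it back.

```bash
python3 -c "
from h import *
print(rel([.5700,-.1375,.0535],105.7))"
```

```text
([-0.0541, 0.011, 0.1686, 0.0], 'rows>=3')
```

apply_moves(
  moves=[-0.054,0.011,0.04,0,-0.054,0.011,0.08,0,-0.054,0.011,0.11,0,-0.054,0.011,0.14,0,-0.054,0.011,0.168,0,-0.054,0.011,0.168,0,-0.054,0.011,0.168,0],
)

```text
time_s: 43.75
eef_pos: [0.5708, -0.1374, 0.055]
tool_rot: [[-0.271, 0.963, 0.002], [0.963, 0.271, -0.0], [-0.001, 0.002, -1.0]]
contact_force: [0.7, -0.2, 0.1]
width: 0.548
```

apply_moves(
  moves=[0,0,0,0,0,0,0,0,0,0,0,0,0,0,0,0,0,0,-0.02,0,0,0,-0.02,0],
  gripper=-1,
)

```text
time_s: 44.5
eef_pos: [0.5709, -0.1375, 0.0756]
tool_rot: [[-0.271, 0.963, 0.003], [0.963, 0.271, -0.0], [-0.001, 0.003, -1.0]]
contact_force: [0.4, 0.4, -1.4]
width: 0.177
```

Run:
```python
from scr import *
f=grab('wrist','w19.png'); 
for r in env.mark_of('scraper','wrist')+env.mark_of('pad','wrist'): print(r,at(f,r['uv'],0))
s=env.get_state(); print(s['eef_pos'],s['width'],rel([.5445,-.0885,.06],105.7))
```

```text
{'uv': [89.9, 132.0], 'confidence': 0.87} [ 0.4438455  -0.09672747  0.        ]
{'uv': [313.7, 290.8], 'confidence': 0.72} [ 0.57637289 -0.15134605  0.        ]
{'uv': [288.6, 167.2], 'confidence': 0.68} [ 0.54462329 -0.08665685  0.        ]
[ 0.56947746 -0.13758185  0.07378379] 0.17683492911436977 ([0.054, -0.0108, 0.0138, -0.0001], 'rows>=1')
```

Grasped (width 15 mm). Placing it back on the mat.

apply_moves(
  moves=[0.02,-0.004,0,0,0.04,-0.008,0,0,0.054,-0.011,0,0,0.054,-0.011,0,0,0.054,-0.011,0.014,0,0.054,-0.011,0.02,0,0.054,-0.011,0.0205,0,0.054,-0.011,0.0205,0],
)

```text
time_s: 45.65
eef_pos: [0.5449, -0.0892, 0.0549]
tool_rot: [[-0.269, 0.963, -0.001], [0.963, 0.269, -0.002], [-0.002, -0.001, -1.0]]
contact_force: [-4.9, 0.9, 16.1]
width: 0.177
```

apply_moves(
  moves=[0,0,0,0,0,0,0,0,0,0,0,0],
  gripper=0.1,
)

```text
time_s: 46.02
eef_pos: [0.5447, -0.0887, 0.0531]
tool_rot: [[-0.27, 0.963, -0.0], [0.963, 0.27, 0.0], [0.0, -0.0, -1.0]]
contact_force: [-0.2, 0.2, -0.6]
width: 0.549
```

apply_moves(
  moves=[0,0,-0.03,0,0,0,-0.08,0,0,0,-0.13,0,0,0,-0.17,0,0,0,-0.17,0],
)

```text
time_s: 46.65
eef_pos: [0.5467, -0.0884, 0.2267]
tool_rot: [[-0.27, 0.963, 0.007], [0.963, 0.27, -0.001], [-0.003, 0.006, -1.0]]
contact_force: [0.5, 0.7, -0.1]
width: 0.551
```

Run:
```python
from scr import *
scr('w20.png')
```

```text
eef [ 0.5453 -0.0886  0.2245] [ 35.3  21.5 -38.6 105.   15.6  58.7   6.2]
tray_spout [267.   4.] 0.67 [0.4686 0.0616 0.004 ]
link1 [447. 361.] 0.42 [ 0.7189 -0.1977] size [ 8. 35.] ang 158
scraper [311. 212.] 0.96 [ 0.5486 -0.0941  0.    ]
scraper [201. 183.] 0.9 [ 0.4427 -0.0955  0.    ]
dish [313. 212.] 0.18 [ 0.5505 -0.0942  0.    ]
0.88 [310. 218.] [25. 77.] 0.0 [array([ 0.5436, -0.1149]), array([ 0.528 , -0.0562]), array([ 0.5457, -0.0512]), array([ 0.5627, -0.1096])]
0.63 [194. 190.] [20. 63.] 50.19443130493164 [array([ 0.435 , -0.0999]), array([ 0.4642, -0.0609]), array([ 0.4751, -0.0691]), array([ 0.4458, -0.109 ])]
0.55 [107. 443.] [172.  61.] 7.6839823722839355 [array([ 0.3369, -0.3927]), array([ 0.342, -0.317]), array([ 0.4956, -0.3022]), array([ 0.501 , -0.3791])]
pad {'uv': [308.9, 206.2], 'confidence': 0.92} [ 0.5450886  -0.08933259  0.        ]
```

The scraper is back on its mat, about 5 mm from centre. The tool can't tilt, so I'll grip the handle plate across its 60 mm length. That makes the jaw axis a pivot the tray can tip about.

```bash
python3 -c "
from h import *
print(rel([.5485,.2638,.15],83.3),rel([.5485,.2638,.060],83.3))"
```

```text
([0.3379, 0.0993, 0.073, 0.2608], 'rows>=6') ([0.3378, 0.0993, 0.163, 0.2608], 'rows>=7')
```

apply_moves(
  moves=[0.338,0.099,0.05,0.26,0.338,0.099,0.05,0.26,0.338,0.099,0.05,0.26,0.338,0.099,0.05,0.26,0.338,0.099,0.05,0.26,0.338,0.099,0.05,0.26,0.338,0.099,0.05,0.26,0.338,0.099,0.073,0.26,0.338,0.099,0.073,0.26],
  gripper=1,
)

```text
time_s: 48.28
eef_pos: [0.5479, 0.2618, 0.1488]
tool_rot: [[0.117, 0.993, -0.003], [0.993, -0.117, -0.003], [-0.003, -0.003, -1.0]]
contact_force: [0.1, -0.6, -0.1]
width: 0.998
```

Run:
```python
from h import *
f=grab('wrist','w21.png')
for r in env.mark_of('tray_grip','wrist'): print(r,at(f,r['uv'],.056))
for r in env.masks_of('tray_grip','wrist')[:2]: print(r['confidence'],r['extent'],[np.round(at(f,p,.072)[:2],4) for p in (r['extent'][:2],r['extent'][2:])])
s=env.get_state(); print(s['eef_pos'],s['width'],rel([.5485,.2638,.06],83.3))
```

```text
{'uv': [314.0, 255.6], 'confidence': 0.74} [0.54922426 0.26235818 0.056     ]
0.65 [197.3, 219.3, 446.1, 452.9] [array([0.489 , 0.2968]), array([0.6233, 0.1139])]
[0.54919519 0.26312206 0.15117502] 1.0012949700697829 ([0.0006, -0.0009, 0.0912, -0.0002], 'rows>=2')
```

View pics/w21.png

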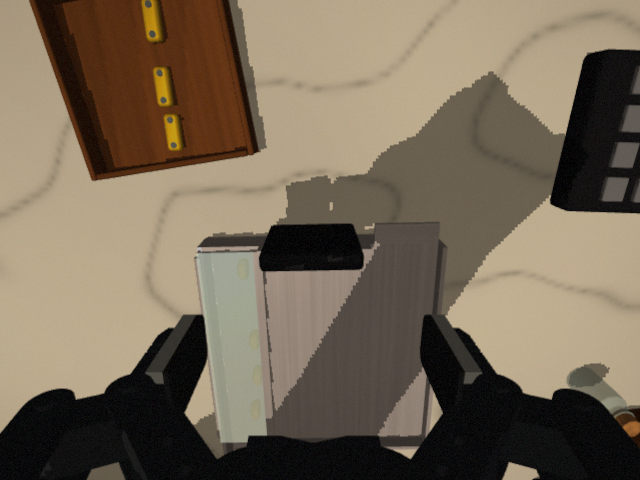

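The plate (px x 262–360) is centred between the jaws, and four buttons show under the shut lid. Descend and grip.

apply_moves(
  moves=[0.0006,-0.001,0.04,0,0.0006,-0.001,0.08,0,0.0006,-0.001,0.091,0,0.0006,-0.001,0.091,0,0.0006,-0.001,0.091,0],
)

```text
time_s: 49.05
eef_pos: [0.5488, 0.2652, 0.0613]
tool_rot: [[0.116, 0.993, 0.003], [0.993, -0.116, 0.002], [0.002, 0.003, -1.0]]
contact_force: [0.2, -0.2, -0.8]
width: 1.003
```

apply_moves(
  moves=[0,0,0,0,0,0,0,0,0,0,0,0,0,0,0,0,0,0,0,0],
  gripper=-1,
  newtons=120,
)

```text
time_s: 49.68
eef_pos: [0.5485, 0.2653, 0.0612]
tool_rot: [[0.116, 0.993, 0.002], [0.993, -0.116, 0.001], [0.001, 0.002, -1.0]]
contact_force: [-0.3, 0.2, 6.5]
width: 0.677
```

apply_moves(
  moves=[0,0,-0.005,0,0,0,-0.01,0,0,0,-0.015,0,0,0,-0.02,0,0,0,-0.02,0],
)

```text
time_s: 50.3
eef_pos: [0.5479, 0.2646, 0.0799]
tool_rot: [[0.116, 0.993, 0.001], [0.993, -0.116, 0.0], [0.0, 0.001, -1.0]]
contact_force: [0.6, -0.8, -4.6]
width: 0.677
```

```bash
cat > tray.py <<'E'
from h import *
from scipy.optimize import least_squares
PT={'tray_deck':[.02,0,.024],'tray_grip':[-.005,.093,.056],'tray_spout':[-.062,-.117,.004]}
def fit(cams=('wrist','top','side'),save=None,grip=True):
    """tilt about the jaw axis from marks; the grip point is taken at eef +3 mm along tool z"""
    s=env.get_state(); R=np.array(s['tool_rot']); g=np.array(s['eef_pos'])+.003*R[:,2]
    obs=[]
    for c in cams:
        f=grab(c,(save and f'{save}_{c}.png'))
        for n in ('tray_deck','tray_spout'):
            for r in env.mark_of(n,c)[:1]:
                if r['confidence']>.4: obs.append((f,n,r['uv'],c,r['confidence']))
    A=np.c_[R[:,1],R[:,0],-R[:,2]]  # tray axes at zero tilt: x=tool y, y=tool x, z up
    def P(th,n):
        d=np.array(PT[n])-PT['tray_grip']; c,sn=np.cos(th),np.sin(th)
        return g+A@[d[0],c*d[1]-sn*d[2],sn*d[1]+c*d[2]]
    for f,n,uv,c,cf in obs:
        q=least_squares(lambda t:proj(f,P(t[0],n))-uv,[.1]); print(c,n,np.round(uv),round(cf,2),'tilt %.1f'%np.degrees(q.x[0]),'res px %.1f'%np.sqrt(2*q.cost))
    print('grip',g,'w',s['width'],'F',np.round(s['contact_force'],1),'M',np.round(s['moment'],2)); return P
if __name__=='__main__': import sys; fit(save=sys.argv[1])
E
python3 tray.py g1
```

```text
top tray_deck [253. 247.] 0.82 tilt 11.4 res px 0.3
top tray_spout [304. 292.] 0.81 tilt 2.0 res px 2.0
side tray_deck [294. 315.] 0.76 tilt 0.4 res px 4.7
side tray_spout [365. 303.] 0.78 tilt 1.2 res px 0.1
grip [0.5478943  0.26459992 0.07691027] w 0.676638571079565 F [ 0.6 -0.8 -4.6] M [ 0.38 -0.03  0.02]
```

The tray is fully lifted (4.6 N on the wrist) and level, with a moment of 0.38 N·m. I'll carry it to the funnel gently.

apply_moves(
  moves=[0,0,-0.01,0,0,0,-0.03,0,0,0,-0.06,0,0,0,-0.09,0,0,0,-0.12,0,0,0,-0.15,0,0,0,-0.18,0,0,0,-0.21,0,0,0,-0.235,0,0,0,-0.245,0,0,0,-0.245,0],
)

```text
time_s: 52.12
eef_pos: [0.5475, 0.2646, 0.3254]
tool_rot: [[0.116, 0.993, 0.001], [0.993, -0.116, 0.0], [0.001, 0.001, -1.0]]
contact_force: [-0.5, 0.3, -3.7]
width: 0.677
```

```bash
python3 tray.py g2; python3 -c "
from h import *
print(rel([.554,-.112,.325],83.3))"
```

```text
top tray_deck [234. 237.] 0.91 tilt 8.0 res px 2.3
top tray_spout [302. 294.] 0.58 tilt -4.0 res px 2.1
side tray_deck [294. 201.] 0.65 tilt 2.2 res px 3.4
side tray_spout [374. 192.] 0.68 tilt 0.9 res px 0.4
grip [0.54746605 0.26463744 0.32238423] w 0.6768629658306902 F [-0.5  0.3 -3.7] M [ 0.42 -0.05  0.01]
([-0.3731, 0.05, -0.0009, 0.0007], 'rows>=7')
```

apply_moves(
  moves=[-0.008,0.001,0,0,-0.026,0.0035,0,0,-0.052,0.007,0,0,-0.09,0.012,0,0,-0.131,0.0175,0,0,-0.175,0.0235,0,0,-0.22,0.0295,0,0,-0.261,0.035,0,0,-0.298,0.04,0,0,-0.332,0.0445,0,0,-0.358,0.048,0,0,-0.373,0.05,0,0],
)

```text
time_s: 54.08
eef_pos: [0.5531, -0.1148, 0.3243]
tool_rot: [[0.119, 0.993, -0.001], [0.993, -0.119, -0.001], [-0.001, -0.001, -1.0]]
contact_force: [-0.0, 0.1, -4.0]
width: 0.681
```

```bash
python3 tray.py g3
python3 - <<'E'
from h import *
for c in('top','side'):
    f=grab(c)
    for n,z in (('funnel_mouth',.162),('pan',.044)):
        for q in env.mark_of(n,c): print(c,n,round(q['confidence'],2),np.round(at(f,q['uv'],z),4))
E
```

```text
top tray_deck [169. 297.] 0.66 tilt 153.0 res px 199.8
top tray_spout [524. 286.] 0.85 tilt 1.7 res px 0.9
side tray_deck [364. 113.] 0.62 tilt 2.2 res px 2.8
side tray_spout [423. 114.] 0.78 tilt 2.4 res px 0.9
grip [ 0.55311827 -0.11481102  0.32134529] w 0.6809955238560387 F [-0.   0.1 -4. ] M [0.41 0.01 0.05]
top pan 0.22 [ 0.4743 -0.4049  0.044 ]
side funnel_mouth 0.76 [ 0.4884 -0.2948  0.162 ]
side funnel_mouth 0.34 [0.6583 0.264  0.162 ]
side pan 0.63 [ 0.4715 -0.2623  0.044 ]
```

The tray is level over the funnel (tilt about 2°). I'll ease the grip force so it tips about the jaw axis.

apply_moves(
  moves=[0,0,0,0,0,0,0,0],
  gripper=-1,
  newtons=60,
)

```text
time_s: 55.08
eef_pos: [0.5541, -0.1118, 0.3245]
tool_rot: [[0.116, 0.993, 0.0], [0.993, -0.116, -0.0], [-0.0, 0.0, -1.0]]
contact_force: [-0.0, -0.3, -5.1]
width: 0.682
```

```bash
python3 tray.py g4
```

```text
wrist tray_deck [316. 339.] 0.47 tilt 38.5 res px 34.6
top tray_spout [522. 288.] 0.83 tilt 2.1 res px 1.3
side tray_deck [364. 110.] 0.82 tilt -2.3 res px 2.8
side tray_spout [424. 112.] 0.96 tilt 0.8 res px 2.4
grip [ 0.55412672 -0.11184454  0.32150332] w 0.6820602637265301 F [-0.  -0.3 -5.1] M [ 0.41 -0.02  0.03]
```

apply_moves(
  moves=[0,0,0,0,0,0,0,0],
  gripper=-1,
  newtons=40,
)

```text
time_s: 55.78
eef_pos: [0.5541, -0.1118, 0.3245]
tool_rot: [[0.116, 0.993, 0.0], [0.993, -0.116, -0.0], [-0.0, 0.0, -1.0]]
contact_force: [0.3, -0.6, -4.6]
width: 0.68
```

```bash
python3 tray.py g5
```

```text
top tray_spout [525. 287.] 0.93 tilt -0.2 res px 0.8
side tray_deck [366. 111.] 0.76 tilt -1.6 res px 0.5
side tray_spout [423. 113.] 0.64 tilt 1.4 res px 1.5
grip [ 0.55411884 -0.11182977  0.32146387] w 0.6797817240840994 F [ 0.3 -0.6 -4.6] M [ 0.47 -0.06  0.01]
```

apply_moves(
  moves=[0,0,0,0,0,0,0,0,0,0,0,0],
  gripper=-1,
  newtons=28,
)

```text
time_s: 56.6
eef_pos: [0.5541, -0.1118, 0.3245]
tool_rot: [[0.116, 0.993, 0.0], [0.993, -0.116, -0.0], [-0.0, 0.0, -1.0]]
contact_force: [0.5, 0.4, -4.7]
width: 0.677
```

```bash
python3 tray.py g6
```

```text
top tray_deck [179. 293.] 0.44 tilt 153.1 res px 187.5
top tray_spout [526. 284.] 0.62 tilt -0.3 res px 2.6
side tray_deck [367. 115.] 0.78 tilt 2.7 res px 0.9
side tray_spout [422. 114.] 0.78 tilt 1.8 res px 1.1
grip [ 0.55412255 -0.1118239   0.32149197] w 0.6770640180956045 F [ 0.5  0.4 -4.7] M [ 0.39 -0.08 -0.04]
```

apply_moves(
  moves=[0,0,0,0,0,0,0,0,0,0,0,0],
  gripper=-1,
  newtons=20,
)

```text
time_s: 57.42
eef_pos: [0.5541, -0.1118, 0.3245]
tool_rot: [[0.116, 0.993, 0.0], [0.993, -0.116, -0.0], [-0.0, 0.0, -1.0]]
contact_force: [0.2, -0.2, -4.3]
width: 0.681
```

```bash
python3 tray.py g7
```

```text
top tray_deck [374. 255.] 0.71 tilt 94.1 res px 30.6
top tray_spout [524. 289.] 0.81 tilt 0.6 res px 2.3
side tray_deck [365. 112.] 0.67 tilt -0.3 res px 1.4
side tray_spout [422. 116.] 0.74 tilt 3.1 res px 1.8
grip [ 0.55414031 -0.11181062  0.32148808] w 0.6810458701121389 F [ 0.2 -0.2 -4.3] M [ 0.38 -0.07 -0.02]
```

20 N still holds the tray level (0.42 N·m of gravity torque). A brisk upward start adds inertial torque and should slip the pivot in steps. I'll lower slowly first, then jerk up.

apply_moves(
  moves=[0,0,0.008,0,0,0,0.02,0,0,0,0.035,0,0,0,0.05,0,0,0,0.062,0,0,0,0.07,0,0,0,0.07,0,0,0,0.07,0,0,0,0.01,0,0,0,0.01,0,0,0,0.01,0],
)

```text
time_s: 59.25
eef_pos: [0.5538, -0.1118, 0.3145]
tool_rot: [[0.116, 0.993, 0.0], [0.993, -0.116, -0.001], [-0.001, 0.0, -1.0]]
contact_force: [0.3, -0.1, -4.9]
width: 0.681
```

```bash
python3 tray.py g8
```

```text
wrist tray_deck [357. 402.] 0.65 tilt 16.7 res px 3.6
top tray_deck [165. 296.] 0.45 tilt 153.5 res px 200.6
top tray_spout [375. 255.] 0.65 tilt 83.6 res px 19.0
side tray_deck [363. 129.] 0.89 tilt 14.6 res px 0.5
side tray_spout [416. 139.] 0.86 tilt 14.4 res px 0.1
grip [ 0.55380833 -0.11184311  0.3115101 ] w 0.6811934091167944 F [ 0.3 -0.1 -4.9] M [ 0.34 -0.02 -0.04]
```

It tilts to 14.5° and holds. One more pulse.

apply_moves(
  moves=[0,0,0.008,0,0,0,0.018,0,0,0,0.028,0,0,0,0.034,0,0,0,0.034,0,0,0,0.034,0,0,0,-0.022,0,0,0,-0.022,0,0,0,-0.022,0,0,0,-0.022,0],
)

```text
time_s: 60.95
eef_pos: [0.5533, -0.1119, 0.335]
tool_rot: [[0.116, 0.993, -0.003], [0.993, -0.116, 0.0], [-0.0, -0.003, -1.0]]
contact_force: [-0.3, 0.6, -4.4]
width: 0.677
```

```bash
python3 tray.py g9
```

```text
wrist tray_deck [353. 396.] 0.65 tilt 18.6 res px 0.4
side tray_deck [362. 122.] 0.71 tilt 17.6 res px 1.9
side tray_spout [362. 123.] 0.71 tilt 18.9 res px 54.6
grip [ 0.553267   -0.11193645  0.33203471] w 0.6773294194608265 F [-0.3  0.6 -4.4] M [ 0.27  0.09 -0.07]
```

apply_moves(
  moves=[0,0,0.035,0,0,0,-0.027,0,0,0,-0.027,0,0,0,-0.027,0,0,0,-0.01,0,0,0,0.005,0,0,0,0.03,0,0,0,-0.03,0,0,0,-0.03,0,0,0,-0.03,0],
)

```text
time_s: 62.65
eef_pos: [0.5537, -0.1119, 0.3651]
tool_rot: [[0.116, 0.993, -0.002], [0.993, -0.116, 0.0], [0.0, -0.002, -1.0]]
contact_force: [0.5, -0.8, -4.6]
width: 0.674
```

```bash
python3 tray.py g10
python3 - <<'E'
from h import *
f=env.grab_frame('side')
for r in env.mark_of('button1','side'): print(r)
E
```

```text
wrist tray_deck [351. 378.] 0.65 tilt 24.8 res px 0.8
top tray_deck [290. 163.] 0.67 tilt 164.2 res px 76.4
side tray_deck [360. 113.] 0.83 tilt 24.4 res px 2.9
side tray_spout [416. 135.] 0.93 tilt 24.1 res px 2.4
grip [ 0.5536505  -0.11187035  0.36210651] w 0.6743328580865412 F [ 0.5 -0.8 -4.6] M [ 0.24 -0.    0.01]
{'uv': [389.0, 201.0], 'confidence': 0.36}
```

apply_moves(
  moves=[0,0,0.015,0,0,0,0.03,0,0,0,0.042,0,0,0,-0.018,0,0,0,-0.018,0,0,0,-0.01,0,0,0,0.005,0,0,0,0.04,0,0,0,-0.02,0,0,0,-0.02,0,0,0,-0.02,0],
)

```text
time_s: 64.58
eef_pos: [0.5538, -0.1119, 0.3852]
tool_rot: [[0.116, 0.993, -0.001], [0.993, -0.116, 0.0], [0.0, -0.001, -1.0]]
contact_force: [0.3, -0.1, -4.4]
width: 0.672
```

```bash
python3 tray.py g11
python3 - <<'E'
from h import *
f=env.grab_frame('side')
for r in env.mark_of('button1','side'): print(r)
a=cv2.imread('pics/g11_side.png'); b=cv2.imread('pics/g11_wrist.png')
cv2.imwrite('pics/v1.png',np.hstack([cv2.resize(a[60:260,300:500],(400,400),interpolation=cv2.INTER_CUBIC),cv2.resize(b[200:480,160:480],(400,400))]))
E
```

```text
wrist tray_deck [354. 365.] 0.79 tilt 29.1 res px 2.1
wrist tray_spout [308. 169.] 0.57 tilt 84.7 res px 59.4
side tray_deck [362. 106.] 0.61 tilt 27.1 res px 0.1
side tray_spout [412. 134.] 0.87 tilt 29.2 res px 0.1
grip [ 0.55383881 -0.11190247  0.38216919] w 0.6721177309249734 F [ 0.3 -0.1 -4.4] M [ 0.22  0.06 -0.01]
{'uv': [300.5, 228.2], 'confidence': 0.71}
{'uv': [388.9, 203.3], 'confidence': 0.36}
```

View pics/v1.png

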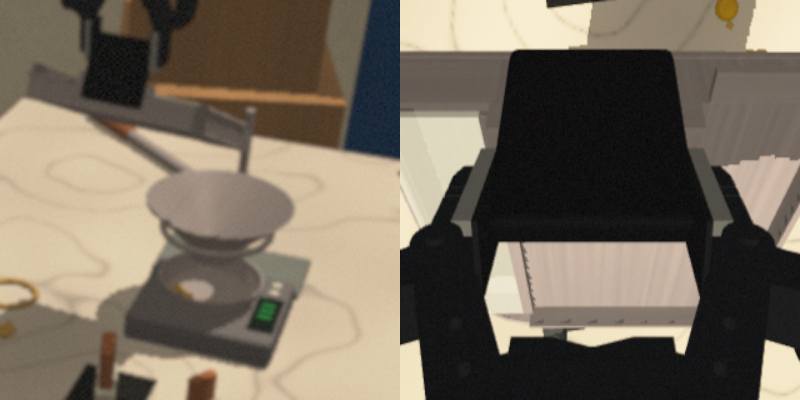

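Gold shows in the pan (crop (183,290)), so at least one button has come through. I'll count gold by colour from several views.

```bash
cat > gold.py <<'E'
from h import *
def gold(name,crop=None):
    f=grab(name); h=cv2.cvtColor(f['frame'],cv2.COLOR_RGB2HSV)
    m=cv2.inRange(h,(15,110,60),(32,255,255)); n,l,st,c=cv2.connectedComponentsWithStats(m)
    for i in range(1,n):
        x,y,w,hh,a=st[i]
        if a>=6 and (crop is None or crop[0]<=x<=crop[2] and crop[1]<=y<=crop[3]): print(name,np.round(c[i]),'wh',w,hh,'area',a)
    return f
E
python3 - <<'E'
from gold import *
gold('wrist'); gold('side',(350,150,460,240)); gold('top',(400,200,560,360))
for c in('wrist','top','side'):
    for r in env.masks_of('button1',c): print(c,np.round(r['extent']),round(r['confidence'],2),r['mask'].sum())
E
```

```text
wrist [629.  14.] wh 19 8 area 83
wrist [602.  19.] wh 20 8 area 84
wrist [550.  29.] wh 19 8 area 81
wrist [626.  47.] wh 19 7 area 70
wrist [574.  56.] wh 18 7 area 66
wrist [549.  60.] wh 18 6 area 63
wrist [598.  82.] wh 19 6 area 64
wrist [573.  86.] wh 18 6 area 64
wrist [475. 116.] wh 3 39 area 81
wrist [464. 112.] wh 3 30 area 89
wrist [620. 107.] wh 19 6 area 75
wrist [596. 111.] wh 18 6 area 69
wrist [547. 119.] wh 18 6 area 73
wrist [618. 135.] wh 18 7 area 83
wrist [570. 143.] wh 17 6 area 81
wrist [546. 147.] wh 17 6 area 78
wrist [592. 165.] wh 18 6 area 86
wrist [569. 169.] wh 17 6 area 85
wrist [420. 206.] wh 19 26 area 305
wrist [444. 236.] wh 14 2 area 28
wrist [550. 278.] wh 13 11 area 26
wrist [557. 282.] wh 16 8 area 29
wrist [559. 292.] wh 29 22 area 224
wrist [544. 288.] wh 6 5 area 8
wrist [559. 321.] wh 25 33 area 252
wrist [540. 316.] wh 3 5 area 7
wrist [544. 322.] wh 7 7 area 15
wrist [550. 340.] wh 15 8 area 44
wrist [559. 365.] wh 32 54 area 472
wrist [549. 370.] wh 8 8 area 13
side [390. 205.] wh 8 6 area 23
top [390. 177. 442. 293.] 0.74 2344
top [365. 250. 388. 266.] 0.48 225
side [420. 277. 436. 290.] 0.33 92
```

apply_moves(
  moves=[0,0,0.02,0,0,0,0.045,0,0,0,0.055,0,0,0,-0.007,0,0,0,-0.007,0,0,0,0.01,0,0,0,0.05,0,0,0,-0.012,0,0,0,-0.012,0,0,0,0.04,0,0,0,-0.02,0,0,0,-0.02,0],
)

```text
time_s: 66.92
eef_pos: [0.5539, -0.1115, 0.4058]
tool_rot: [[0.115, 0.993, 0.001], [0.993, -0.115, -0.001], [-0.0, 0.001, -1.0]]
contact_force: [1.2, 0.1, -3.2]
width: 0.677
```

```bash
python3 tray.py g12;python3 -c "
from gold import *
gold('side',(350,150,460,240)); gold('top',(400,200,560,360))"
```

```text
side tray_deck [361.  98.] 0.68 tilt 30.1 res px 1.0
side tray_spout [413. 131.] 0.85 tilt 32.6 res px 2.6
grip [ 0.55390685 -0.11151541  0.40279351] w 0.6772458419134986 F [ 1.2  0.1 -3.2] M [ 0.2  -0.16  0.01]
side [390. 205.] wh 8 6 area 24
```

Run:
```python
from tray import *
s=env.get_state(); R=np.array(s['tool_rot']); g=np.array(s['eef_pos'])+.003*R[:,2]; A=np.c_[R[:,1],R[:,0],-R[:,2]]; th=np.radians(32)
def W(x,y,z):
    d=np.array([x,y,z])-PT['tray_grip']; c,sn=np.cos(th),np.sin(th); return g+A@[d[0],c*d[1]-sn*d[2],sn*d[1]+c*d[2]]
f=grab('top','g13_top.png')
q=np.float32([proj(f,W(x,y,.010)) for x,y in((-.082,.084),(-.042,.084),(-.042,-.117),(-.082,-.117))]); print(q)
M=cv2.getPerspectiveTransform(q,np.float32([[0,0],[40,0],[40,201],[0,201]]))
im=cv2.warpPerspective(f['frame'],M,(40,201)); hsv=cv2.cvtColor(im,cv2.COLOR_RGB2HSV)
lab=cv2.cvtColor(im,cv2.COLOR_RGB2LAB)
print('b* per 8x10mm cell (rows from +y to spout)')
print(cv2.resize(lab[:,:,2],(4,20),interpolation=cv2.INTER_AREA).tolist())
cv2.imwrite('pics/tr.png',cv2.resize(im,None,fx=3,fy=3)[:,:,::-1])
```

```text
[[397.85574 282.36246]
 [400.3713  255.84111]
 [489.00876 271.1434 ]
 [487.2494  294.4368 ]]
b* per 8x10mm cell (rows from +y to spout)
[[137, 137, 136, 136], [140, 140, 139, 138], [140, 140, 137, 136], [139, 139, 133, 132], [140, 138, 132, 132], [140, 137, 132, 132], [140, 138, 132, 131], [140, 138, 131, 131], [139, 139, 132, 129], [140, 137, 129, 129], [135, 132, 129, 129], [129, 128, 128, 128], [128, 128, 128, 126], [128, 128, 127, 127], [127, 127, 127, 127], [127, 127, 126, 126], [126, 126, 126, 126], [126, 126, 126, 126], [126, 126, 126, 126], [126, 126, 126, 125]]
```

The trough shows no gold, so it looks empty. I'll carry the tray back to its place.

```bash
python3 -c "
from h import *
print(rel([.5483,.2650,.40],83.3))"
```

```text
([0.3736, -0.0494, 0.0064, 0.0006], 'rows>=7')
```

apply_moves(
  moves=[0.008,-0.001,0,0,0.026,-0.0035,0,0,0.052,-0.007,0,0,0.09,-0.012,0,0,0.131,-0.0175,0,0,0.175,-0.0235,0,0,0.22,-0.0295,0,0,0.261,-0.035,0,0,0.298,-0.04,0,0,0.332,-0.0445,0,0,0.358,-0.048,0,0,0.373,-0.05,0,0],
  newtons=40,
)

```text
time_s: 69.03
eef_pos: [0.5463, 0.2674, 0.4067]
tool_rot: [[0.112, 0.994, -0.0], [0.994, -0.112, 0.001], [0.001, -0.0, -1.0]]
contact_force: [-0.3, -0.4, -4.8]
width: 0.677
```

```bash
python3 tray.py g14;python3 - <<'E'
from gold import *
gold('side',(350,150,460,240)); f=gold('top',(400,200,560,360))
cv2.imwrite('pics/pan_top.png',f['frame'][200:360,400:560,::-1])
print(rel([.5483,.2650,.17],83.3))
for c in('top','side'):
    for r in env.masks_of('button1',c): print(c,np.round(r['extent']),round(r['confidence'],2),r['mask'].sum())
E
```

```text
top tray_deck [211. 228.] 0.75 tilt 31.9 res px 1.7
top tray_spout [267. 290.] 0.95 tilt 31.0 res px 2.2
side tray_deck [283. 187.] 0.58 tilt 32.3 res px 3.1
side tray_spout [359. 217.] 0.56 tilt 31.1 res px 0.7
grip [0.54629408 0.26742853 0.40370591] w 0.6769590389906484 F [-0.3 -0.4 -4.8] M [ 0.14  0.05 -0.02]
side [390. 205.] wh 8 6 area 23
([0.0014, 0.0002, 0.2365, -0.0002], 'rows>=4')
```

apply_moves(
  moves=[0.0,0.001,0.01,0,0,0.001,0.04,0,0,0.001,0.08,0,0,0.001,0.12,0,0,0.001,0.16,0,0,0.001,0.195,0,0,0.001,0.22,0,0,0.001,0.236,0,0,0.001,0.236,0],
  newtons=30,
)

```text
time_s: 70.8
eef_pos: [0.5481, 0.2638, 0.1692]
tool_rot: [[0.116, 0.993, -0.002], [0.993, -0.116, -0.001], [-0.001, -0.002, -1.0]]
contact_force: [-0.4, -0.7, -2.8]
width: 0.679
```

apply_moves(
  moves=[0,0,0.01,0,0,0,0.02,0,0,0,0.03,0,0,0,0.04,0,0,0,0.05,0,0,0,0.06,0,0,0,0.07,0,0,0,0.08,0,0,0,0.09,0,0,0,0.1,0,0,0,0.107,0,0,0,0.107,0],
  newtons=20,
)

```text
time_s: 72.3
eef_pos: [0.5486, 0.2645, 0.0631]
tool_rot: [[0.116, 0.993, 0.0], [0.993, -0.116, 0.0], [0.0, 0.0, -1.0]]
contact_force: [-0.3, 0.6, -1.9]
width: 0.676
```

```bash
python3 tray.py g15
```

```text
top tray_deck [257. 250.] 0.56 tilt 2.8 res px 2.5
top tray_spout [306. 297.] 0.92 tilt -5.8 res px 6.4
side tray_deck [300. 324.] 0.64 tilt 2.1 res px 2.6
side tray_spout [369. 313.] 0.83 tilt 2.8 res px 5.5
grip [0.54862773 0.2645     0.06007746] w 0.6757564200018519 F [-0.3  0.6 -1.9] M [ 0.04 -0.16 -0.02]
```

apply_moves(
  moves=[0,0,0.0015,0,0,0,0.003,0,0,0,0.003,0],
)

```text
time_s: 73.12
eef_pos: [0.5488, 0.2645, 0.0628]
tool_rot: [[0.116, 0.993, 0.001], [0.993, -0.116, -0.001], [-0.001, 0.001, -1.0]]
contact_force: [-5.0, -2.6, 14.1]
width: 0.675
```

apply_moves(
  moves=[0,0,0,0,0,0,0,0,0,0,0,0,0,0,0,0],
  gripper=1,
)

```text
time_s: 73.62
eef_pos: [0.5485, 0.2642, 0.0602]
tool_rot: [[0.116, 0.993, -0.0], [0.993, -0.116, -0.0], [-0.0, -0.0, -1.0]]
contact_force: [-0.0, -0.5, -0.1]
width: 1.0
```

apply_moves(
  moves=[0,0,-0.02,0,0,0,-0.06,0,-0.03,0,-0.12,0,-0.06,0,-0.18,0,-0.06,0,-0.2,0,-0.06,0,-0.2,0],
)

```text
time_s: 74.38
eef_pos: [0.5428, 0.2052, 0.2646]
tool_rot: [[0.117, 0.993, 0.007], [0.993, -0.117, 0.002], [0.003, 0.007, -1.0]]
contact_force: [0.1, 0.0, -1.5]
width: 1.004
```

Run:
```python
from look import *
f=look('w30.png')
t=grab('top','t30.png'); s=grab('side','s30.png')
for n in('dish','scraper'):
    for r in env.mark_of(n,'top')[:2]: print(n,r,at(t,r['uv'],0))
P=proj(s,[.4785,-.284,.05]); print(P)
u,v=P.astype(int)
a=cv2.resize(s['frame'][v-40:v+40,u-40:u+40],(400,400),interpolation=cv2.INTER_CUBIC)
b=cv2.resize(f['frame'],(400,300))
cv2.imwrite('pics/v2.png',np.hstack([a,np.vstack([b,np.zeros((100,400,3),np.uint8)])])[:,:,::-1])
```

```text
eef [0.5419 0.205  0.2624] [  6.2  22.3 -40.7  99.   16.   64.4 -45.9]
tray_deck [332. 235.] 0.92 [0.5609 0.1715 0.024 ]
tray_deck [208.  62.] 0.23 [0.4687 0.3417 0.024 ]
tray_grip [311. 143.] 0.88 [0.55   0.2655 0.056 ]
tray_spout [252. 326.] 0.85 [0.458  0.0656 0.004 ]
link1 [200.  29.] 0.74 [0.4691 0.3667] size [11. 23.] ang 86
link1 [207.  63.] 0.62 [0.4691 0.3404] size [10. 23.] ang 86
scraper [342. 424.] 0.94 [ 0.5482 -0.0931  0.    ]
scraper [260. 434.] 0.44 [ 0.44  -0.097  0.   ]
dish [198.  24.] 0.9 [0.4603 0.3779 0.    ]
dish {'uv': [165.4, 296.2], 'confidence': 0.63} [0.45523244 0.37682375 0.        ]
scraper {'uv': [375.5, 298.7], 'confidence': 0.51} [ 0.44807441 -0.09368294  0.        ]
[405.62659195 201.9955981 ]
```

```bash
python3 - <<'E'
from gold import *
f=grab('wrist'); s=env.get_state(); R=np.array(s['tool_rot']); P=np.array(f['pose'])
print(f['fx'],'cam in tool',np.round(R.T@(P[:3,3]-s['eef_pos']),3),'look',np.round(R.T@-P[:3,2],3))
off=P[:3,3]-np.array(s['eef_pos'])
for e in ([.70,-.25,.36],[.72,-.2,.36],[.66,-.10,.36],[.70,-.30,.33]):
    g=dict(f); Q=P.copy(); Q[:3,3]=np.array(e)+off; g['pose']=Q
    print(e,[np.round(proj(g,p)) for p in ([.4785,-.284,.044],[.52,-.284,.044],[.4785,-.24,.044])], rel(e,83.3))
# trough through the lid now, at z=.008
h=cv2.cvtColor(f['frame'],cv2.COLOR_RGB2LAB)
q=np.float32([proj(f,tw(x,y,.012)) for x,y in((-.082,.084),(-.042,.084),(-.042,-.117),(-.082,-.117))])
M=cv2.getPerspectiveTransform(q,np.float32([[0,0],[40,0],[40,201],[0,201]]))
def prof(fr,q): 
    M=cv2.getPerspectiveTransform(q,np.float32([[0,0],[40,0],[40,201],[0,201]])); b=cv2.warpPerspective(cv2.cvtColor(fr,cv2.COLOR_RGB2LAB),M,(40,201))[:,:,2]; return cv2.blur(b,(7,7)).max(1)[::6].tolist()
print('now',prof(f['frame'],q))
E
python3 - <<'E'
import sys; sys.path.insert(0,'.')
from h import *
# reference: w21 (buttons under lid) gold level by image region
im=cv2.imread('pics/w21.png'); b=cv2.blur(cv2.cvtColor(im,cv2.COLOR_BGR2LAB)[:,:,2],(7,7))
print('w21 button px b*',[int(b[y,x]) for x,y in((242,269),(253,341),(257,376),(255,409))],'lid',[int(b[y,x]) for x,y in((225,300),(230,400))])
E
```

```text
375.4148395107069 cam in tool [ 0.082  0.001 -0.122] look [-0.318 -0.001  0.948]
[0.7, -0.25, 0.36] [array([136., 237.]), array([170., 234.]), array([127., 202.])] ([-0.4335, 0.2098, -0.0998, 0.0008], 'rows>=8')
[0.72, -0.2, 0.36] [array([131., 276.]), array([163., 273.]), array([122., 244.])] ([-0.3815, 0.2239, -0.0998, 0.0008], 'rows>=8')
[0.66, -0.1, 0.36] [array([195., 339.]), array([225., 336.]), array([188., 311.])] ([-0.2891, 0.1528, -0.0998, 0.0008], 'rows>=6')
[0.7, -0.3, 0.33] [array([112., 203.]), array([149., 199.]), array([101., 163.])] ([-0.4832, 0.2156, -0.0698, 0.0008], 'rows>=9')
now [138, 138, 138, 137, 138, 138, 138, 138, 138, 138, 137, 138, 137, 137, 137, 137, 137, 137, 136, 137, 136, 136, 136, 137, 137, 137, 137, 138, 138, 137, 135, 133, 136, 138]
w21 button px b* [142, 145, 144, 144] lid [137, 137]
```

The trough is empty: b* is uniform at 137, where buttons under the lid read 142–145. Next I'll look into the pan obliquely with the wrist camera.

```bash
python3 -c "
from h import *
print(rel([.70,-.12,.34],83.3))"
```

```text
([-0.3044, 0.1948, -0.0798, 0.0008], 'rows>=6')
```

apply_moves(
  moves=[-0.304,0.195,-0.08,0,-0.304,0.195,-0.08,0,-0.304,0.195,-0.08,0,-0.304,0.195,-0.08,0,-0.304,0.195,-0.08,0,-0.304,0.195,-0.08,0,-0.304,0.195,-0.08,0,-0.304,0.195,-0.08,0,-0.304,0.195,-0.08,0],
  gripper=-1,
)

```text
time_s: 76.15
eef_pos: [0.6998, -0.1175, 0.3405]
tool_rot: [[0.113, 0.994, -0.0], [0.994, -0.113, 0.001], [0.001, -0.001, -1.0]]
contact_force: [0.5, 0.1, -0.4]
width: 0.002
```

Run:
```python
from gold import *
f=gold('wrist',(40,200,300,460)); s=grab('side','s31.png'); gold('side',(350,150,460,240))
for r in env.masks_of('button1','wrist'): print(np.round(r['extent']),round(r['confidence'],2),r['mask'].sum())
u,v=proj(f,[.4785,-.284,.05]).astype(int); print(u,v)
b=f['frame'][max(v-60,0):v+60,max(u-60,0):u+60]
u,v=proj(s,[.4785,-.284,.05]).astype(int)
a=s['frame'][v-40:v+40,u-40:u+40]
z=lambda i:cv2.resize(i,(400,400),interpolation=cv2.INTER_CUBIC)
cv2.imwrite('pics/v3.png',np.hstack([z(a),z(b)])[:,:,::-1])
```

```text
wrist [147. 310.] wh 28 14 area 264
wrist [174. 320.] wh 25 18 area 255
side [390. 205.] wh 8 6 area 24
[162. 310. 178. 321.] 0.53 129
[ 76. 266. 235. 373.] 0.52 10360
[170. 316. 189. 331.] 0.47 137
[135. 305. 148. 317.] 0.45 117
154 341
```

View pics/v3.png

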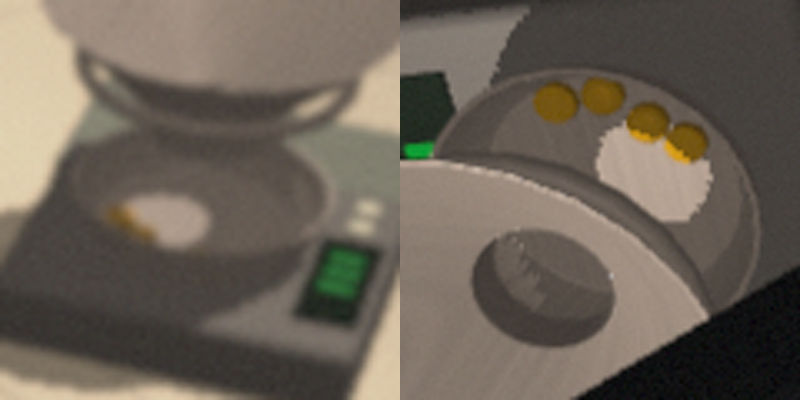

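All four buttons are in the pan, at crop px (556,102), (603,95), (649,121) and (687,142). One last numeric check before handing in.

Run:
```python
from gold import *
f=gold('top',(140,150,560,345))
for n,z in dict(dish=0,scraper=0,pad=0,tray_deck=.024,tray_grip=.056,tray_spout=.004,locket=0,bangle=0,vial=0,thimble=0).items():
    for r in env.mark_of(n,'top')[:2]: print(n,round(r['confidence'],2),np.round(at(f,r['uv'],z)[:2],4))
w=grab('wrist')
for n in('scraper','pad'):
    for r in env.mark_of(n,'wrist')[:2]: print('wrist',n,round(r['confidence'],2),np.round(at(w,r['uv'],0)[:2],4))
s=grab('side')
for n,z in dict(tray_deck=.024,tray_grip=.056,tray_spout=.004).items():
    for r in env.mark_of(n,'side')[:1]: print('side',n,round(r['confidence'],2),np.round(at(s,r['uv'],z)[:2],4))
```

```text
top [349. 159.] wh 6 3 area 13
top [362. 159.] wh 8 2 area 13
top [435. 181.] wh 28 33 area 160
top [445. 165.] wh 9 7 area 27
top [349. 166.] wh 7 2 area 12
top [405. 190.] wh 15 11 area 100
top [150. 292.] wh 11 6 area 58
top [173. 293.] wh 24 6 area 120
dish 0.77 [0.4508 0.3677]
scraper 0.77 [ 0.5429 -0.0916]
scraper 0.65 [ 0.443 -0.092]
pad 0.79 [ 0.5409 -0.0889]
tray_deck 0.58 [0.5641 0.1815]
tray_grip 0.81 [0.5509 0.2651]
tray_spout 0.69 [0.4589 0.0723]
tray_spout 0.68 [0.4553 0.3666]
locket 0.69 [ 0.6955 -0.1633]
locket 0.46 [0.4583 0.374 ]
bangle 0.65 [0.4584 0.061 ]
bangle 0.52 [ 0.7136 -0.2486]
vial 0.44 [0.7643 0.1021]
vial 0.43 [0.4581 0.3735]
thimble 0.73 [0.4577 0.3733]
thimble 0.64 [ 0.3607 -0.0637]
wrist scraper 0.95 [ 0.4402 -0.0971]
wrist scraper 0.8 [ 0.5507 -0.0968]
wrist pad 0.79 [ 0.546  -0.0856]
wrist pad 0.63 [ 0.5467 -0.0949]
side tray_deck 0.77 [0.5656 0.1718]
side tray_grip 0.83 [0.5514 0.2662]
side tray_spout 0.73 [0.4582 0.0669]
```

```bash
python3 -c "
from cell import env
print(env.sign_off(), env.get_state()['time_s'])"
```

```text
the job is handed in; nothing more can be done
the job is handed in; nothing more can be done
```

The job is handed in after about 76 s of robot time. There were 4 buttons and 3 links on the tray; the buttons ended in the scale's pan and the links in the dish.

**What I did**
- I put the 3 links in the dish first, then swept the 4 buttons into the trough with the large scraper in three passes.
- I pushed the lid shut with the scraper and put the scraper back on its mat. It was then knocked about 5 cm off, so I regrasped it and set it back.
- The tool cannot tilt, so I gripped the tray's plate across its 60 mm length and carried the tray level to the funnel. At 20 N it still hung level. Short upward jerks tipped it in steps to about 32° and poured the buttons.
- I set the tray back flat close to where it started (spout end about 1 cm off) and released it.

**Last checks**
- **Buttons:** all 4 are visible in the pan, and the trough showed no gold.
- **Links:** the top camera shows gold in the dish matching 3 links. Two of them merge into one blob, so the third is inferred from its area.
- **Scraper:** it is on its mat, 3 to 11 mm from the centre depending on the camera.
- **Tray:** its marks agree to within about 1.5 cm between the views, which is consistent with it lying flat.
- **Bystanders:** the locket, thimble, bangle and vial are where they started, to within camera accuracy.

**Not confirmed**
- I never read the lid's angle or the tray's final tilt directly. I judged the lid shut from the picture when I closed it and from the clear view through it after the pour.
- The network's low-confidence marks for the locket, bangle and vial also landed on the dish or the spout. I took those as false hits.

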